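# Load candle-holder blocks cup-up into the laser engraver and start it

## Robot

A 6-joint arm with a two-finger parallel gripper is mounted at the origin on the work surface. World frame = base frame: x ahead of the robot, y to its left, z up, the work surface at z = 0. Lengths are in m, angles in rad, forces in N, time in s.
With the tool pointing down it reaches from about 0.25 to 0.775 m from the base axis. Payload 4 kg.
Tool frame: the origin (TCP) lies at the centre of the arm's flange, where the gripper is bolted on; the fingertips stand 199 mm ahead of it and the grasp point (between the pads) lies 180 mm ahead of it (robot.tcp_to_tips is the z of the fingertips in the tool frame, in m); z points along the fingers, y is the line along which they close (so a half turn about z gives the same grasp; the last joint's range is limited). The gripper opens to 94 mm and grips with 3 to 60 N. Pads are 16 mm wide; open, the fingers measure 119 mm over their backs; the gripper's body (75 mm by 177 mm) begins 78 mm behind the grasp point.
Start: joints at [-1.211, 0.087, 1.371, -0, 1.684, -0.103], TCP at [0.246, -0.492, 0.405] pointing down, gripper open.
Joint ranges: [-3.1, 3.1], [-0.76, 2.03], [0.27, 2.55], [-1.08, 4.22], [0.17, 2.65], [-2.57, 2.57]. Speed limits (rad/s): [2.79, 2.79, 3.14, 3.14, 3.14, 3.14].

## Interface

Orientations are given as [roll, pitch, yaw] about the fixed x, y, z axes, in that order (R = Rz(yaw) Ry(pitch) Rx(roll)).
In Python, from bench import robot gives the robot as it stands.
- The arm moves only by the tool play_rows, never from a script. Its arguments are lists of equal length, an entry for each row: "translation": the shift along the tool's x, y, z scaled (see below), a list of three; "twist": the turn, a rotation vector about the tool's x, y, z scaled (see below), a list of three; "gripper": the opening, from -1 (shut) to 1 (fully open). A call has 1 to 8 rows; each row shifts and turns the commanded pose from where the row before left it, along the tool's axes as they then stand; what a row does not reach is not made up. The controller multiplies each number of a shift by 0.04 m and each number of a turn by 0.1 rad. A row lasts 1/10 s, in which the tool goes at most 50 mm and 8.59 degrees, less where a joint would pass 70% of its speed; a pose out of reach is approached as far as the arm can. A call with a number of a shift or a turn outside -1 to 1 is refused whole. A call with a gripper value outside its range is refused whole. The fingers move at their own pace and stop on an object; the grip force is fixed at half the most. Time passes only in rows, so rows that do not move let the fingers close. It gives the time, the measured TCP pose, the force, the opening and the grip force at its end, in the units of the state.
- robot.get_obs(): the state, without advancing time (a new reading comes with each control period).
- robot.snapshot(name): name is "scene" or "top"; returns the picture (420x560x3 uint8, red, green, blue); there is no depth.
- robot.camera_model(name): a dict with "camera_matrix" (3x3 intrinsics, pixels), "k1" (the pictures are not rectified: a ray, as slopes to the right and down, at radius r is drawn at 1 + k1 r^2 times it, then the intrinsics apply), "rvec" (rotation vector, rad) and "tvec" (3), from world to camera coordinates, as OpenCV has them. Camera axes: x right, y down, z forward; pixel columns grow to the right and rows downward; lengths in m; the calibration is good to about 2 mm. A picture is of the moment at which its call begins. camera_model takes no time and is no camera call.
- robot.close_job(): hands the job in; it is judged then, once.
Trained networks look in the newest picture that a camera, given by its name, has taken for a name from the list of things; names that differ only in an ending like _2 or _b are one class to them, and where a whole thing is asked for, a point or a joint stands for the part that bears it (a point fixed in the world has none). Each returns a list of dicts, best first, with "score" (0 to 1); they miss things now and then, are a little off and sometimes report something else, mostly with a low value. They report only what shows in the picture. A call takes as long as a camera call. They do not tell look-alikes from the thing itself.
- robot.recognise(name, camera): "centre" ([x, y, z] in m, in world coordinates, good to about 4 mm: the middle of the surface that is visible of it).
- robot.spot_point(name, camera): "centre" ([x, y, z] in m, in world coordinates, good to about 4 mm: a listed point, or the origin of a listed thing).
The state is a dict: "time": time; "joint_positions": joint angles; "qvel": joint speeds; "joint_torque": joint torques, N m; "tool_pos": TCP position; "ee_rot": TCP orientation; "wrist_force": force on the tool from outside, world axes, zero at the start; "wrist_torque": the same for the moment, N m; "width": finger opening in m; "finger_force": force on a finger pad.
Only numpy, scipy, OpenCV 4.12 (cv2) and the standard library are available. Lean on these libraries where they do the work, as an engineer would, in place of code of your own. Each camera call takes 0.05 s, during which the arm holds its last target. There are 200 camera calls.

## Task

Load the laser engraver for its next batch: stand every wooden candle-holder block that is on the bench wholly on the engraver's gridded metal bed with its brass cup facing straight up; a block that lies on its side or stands on its cup has to be tipped over, a quarter turn at a time. When all are loaded and let go, press the engraver's start button fully down and let it come back up, leaving the blocks standing on the bed, and do not disturb the mug, the bowl or the gouge.

Things in the scene. Friction and masses are not known exactly. Their poses are not given: they have to be found in the camera images.
- engraver: Open-frame laser engraver, fixed. Origin on the bench under the middle of its bed; x away from the robot, y left at yaw 0, z up. Round the bed runs a black frame, top 50 mm above the bench: side rails 20 mm wide at y = -185 and +185 mm (x -190 to 230), cross bars 20 mm wide at x = -180 and +220 mm.
- bed (a point): Middle of the top of the engraver's bed: a flat gridded aluminium plate, 280 mm along the engraver's x and 310 mm along its y, top 12 mm above the bench.
- gantry (a point): Middle of the engraver's parked gantry beam, 20 mm thick in x, 360 mm along y, 110 to 150 mm above the bench, 200 mm from the bed's middle in x, on end plates (x 160 to 220 mm, up to 155 mm high, on the side rails). The laser head hangs on its far side, top at 170 mm.
- start_button_top (a point): Middle of the top of the start button: a round grey push cap, 34 mm across, in a black housing on a grey control box (90 x 75 mm, 40 mm high) beside the left rail (centre 30, 232 mm in the engraver frame). Pressed straight down.
- start_button (a joint): Travel of the start button in m: 0 up, 0.007 fully down; a spring (about 5 N at full travel) brings it back up.
- block_a: Oak candle-holder block, a box 58 x 58 x 78 mm, 0.18 kg, with a round brass candle cup (38 mm across, dark inside, flush) in one 58 x 58 mm end face; other faces bare. Origin at the middle of the block. Its own +z is the long axis and points out of the cup end. It starts lying on a long side on the bench, cup facing sideways. May be absent.
- block_b: Oak candle-holder block, a box 58 x 58 x 78 mm, 0.18 kg, with a round brass candle cup (38 mm across, dark inside, flush) in one 58 x 58 mm end face; other faces bare. Origin at the middle of the block. Its own +z is the long axis and points out of the cup end. It starts lying on a long side on the bench, cup facing sideways. May be absent.
- block_d: Oak candle-holder block, a box 58 x 58 x 78 mm, 0.18 kg, with a round brass candle cup (38 mm across, dark inside, flush) in one 58 x 58 mm end face; other faces bare. Origin at the middle of the block. Its own +z is the long axis and points out of the cup end. It starts lying on a long side on the bench, cup facing sideways. May be absent.
- block_c: Oak candle-holder block, a box 58 x 58 x 78 mm, 0.18 kg, with a round brass candle cup (38 mm across, dark inside, flush) in one 58 x 58 mm end face; other faces bare. Origin at the middle of the block. Its own +z is the long axis and points out of the cup end. It starts standing upside down on the bench, cup underneath. May be absent.
- mug: Bystander: white mug, 80 mm across, 95 mm high, upright; origin under its middle.
- bowl: Bystander: dark wooden bowl, 120 mm across, 50 mm high, upright; origin under its middle.
- gouge: Bystander: turning gouge with a wooden handle, 280 mm long, lying on the bench, 28 mm high. Origin at its underside where blade meets handle; blade 130 mm towards its own +x, handle 150 mm towards -x.
There are look-alikes about, which are no part of the job. What is shaped like the block_d but red is not meant. What is shaped like the block_c but purple is not meant.

How it is judged:
On the way, in this order (a step that is already met when the one before it is completed fails the run):
1. every block stands on the bed, cup up, let go (angle between each of block_a, block_b, block_c, block_d's own z axis and vertical below 0.14 rad and x of block_a in the frame of engraver between -0.115 and 0.115 m and y of block_a in the frame of engraver between -0.13 and 0.13 m and z of block_a in the frame of engraver between 0.045 and 0.057 m and linear speed of each of block_a, block_b, block_c, block_d below 0.03 m/s and x of block_b in the frame of engraver between -0.115 and 0.115 m and y of block_b in the frame of engraver between -0.13 and 0.13 m and z of block_b in the frame of engraver between 0.045 and 0.057 m and x of block_c in the frame of engraver between -0.115 and 0.115 m and y of block_c in the frame of engraver between -0.13 and 0.13 m and z of block_c in the frame of engraver between 0.045 and 0.057 m and x of block_d in the frame of engraver between -0.115 and 0.115 m and y of block_d in the frame of engraver between -0.13 and 0.13 m and z of block_d in the frame of engraver between 0.045 and 0.057 m and contact force between each of block_a, block_b, block_c, block_d and the fingers below 0.1 N), for 0.2 s.
2. the start button is pressed fully down, with every block standing on the bed cup up (value of joint start_button above 0.0055 m and angle between each of block_a, block_b, block_c, block_d's own z axis and vertical below 0.14 rad and x of block_a in the frame of engraver between -0.115 and 0.115 m and y of block_a in the frame of engraver between -0.13 and 0.13 m and z of block_a in the frame of engraver between 0.045 and 0.057 m and linear speed of each of block_a, block_b, block_c, block_d below 0.03 m/s and x of block_b in the frame of engraver between -0.115 and 0.115 m and y of block_b in the frame of engraver between -0.13 and 0.13 m and z of block_b in the frame of engraver between 0.045 and 0.057 m and x of block_c in the frame of engraver between -0.115 and 0.115 m and y of block_c in the frame of engraver between -0.13 and 0.13 m and z of block_c in the frame of engraver between 0.045 and 0.057 m and x of block_d in the frame of engraver between -0.115 and 0.115 m and y of block_d in the frame of engraver between -0.13 and 0.13 m and z of block_d in the frame of engraver between 0.045 and 0.057 m), for 0.05 s.
3. the start button is let back up (value of joint start_button below 0.0015 m), for 0.1 s.
At the end, for the whole second after the job is handed in: Every block present stands still on the engraver's bed, let go, cup straight up (within 8 degrees), its middle at most 115 mm (engraver x) and 130 mm (y) from the bed's middle and 45 to 57 mm above the bench; the start button is up again (under 1.5 mm) (all of step 1 and value of joint start_button below 0.0015 m); the robot touches nothing.
It fails at once if the mug is disturbed (shifted over 40 mm or tipped) (distance of mug from where it was at the start of the episode above 0.04 m or angle between mug's own z axis and vertical above 0.5 rad).
It fails at once if the bowl is disturbed (shifted over 40 mm or tipped) (distance of bowl from where it was at the start of the episode above 0.04 m or angle between bowl's own z axis and vertical above 0.5 rad).
It fails at once if the gouge is shifted over 40 mm (distance of gouge from where it was at the start of the episode above 0.04 m).
Of block_a, block_b, block_c, block_d only 3 to 4 are there at a start; the rules pass over those that are not, and their reading is None.
At some moment in a run one of block_a, block_b, block_c, block_d may be knocked a few centimetres aside while the robot is not near it.
Once in a run the grip may slacken for a moment while it holds something.
It also fails if it takes over 210 s, if anything falls off the work surface, if the arm or the gripper's body presses on something with over 40 N, if the wrist force passes 120 N, or if a joint passes its speed limit or range.

## Working session

There is one attempt and no reset: what is moved stays moved. The work goes in short steps, Python scripts to look and compute and a tool call to move; the robot and the scene stay as the last step left them, time stands still between calls to the robot, and variables do not carry over. Pictures are saved under pics/ and viewed, at most 14 in all, crops included, and the job is handed in when it is done.

Besides the shell and the picture viewer there is one more tool, called as a command line: name --argument value ..., lists and objects as JSON in quotes. play_rows: Moves the arm, as the interface text tells. Its arguments: {"type":"object","properties":{"translation":{"type":"array","items":{"type":"array","items":{"type":"number","minimum":-1,"maximum":1}}},"twist":{"type":"array","items":{"type":"array","items":{"type":"number","minimum":-1,"maximum":1}}},"gripper":{"type":"array","items":{"type":"number"}}},"required":["translation","twist","gripper"]}

```bash
mkdir -p pics; ls; python3 - <<'E'
from bench import robot
import cv2, numpy as np
for n in ("scene","top"):
    im=robot.snapshot(n); cv2.imwrite(f"pics/{n}0.png",im[:,:,::-1])
    c=robot.camera_model(n); R=cv2.Rodrigues(np.array(c["rvec"]))[0]; print(n,np.round(-R.T@np.array(c["tvec"]).ravel(),3),np.round(R,2).tolist(),c["k1"],np.round(c["camera_matrix"],0).tolist())
for n in ("block_a","block_c","mug","bowl","gouge","engraver","bed","gantry","start_button_top"):
    for cam in ("scene","top"):
        try: print(n,cam,[(round(d["score"],2),np.round(d["centre"],3).tolist()) for d in robot.spot_point(n,cam)])
        except Exception as e: print(n,cam,e)
o=robot.get_obs();print(o)
E
```

```text
pics
scene [ 1.063 -0.559  0.949] [[0.8, 0.61, -0.02], [0.42, -0.57, -0.71], [-0.44, 0.56, -0.71]] -0.053328736442875536 [[498.0, 0.0, 278.0], [0.0, 498.0, 203.0], [0.0, 0.0, 1.0]]
top [0.275 0.107 1.4  ] [[-0.02, -1.0, -0.02], [-0.98, 0.02, -0.19], [0.19, 0.01, -0.98]] -0.10437095490468355 [[476.0, 0.0, 276.0], [0.0, 476.0, 215.0], [0.0, 0.0, 1.0]]
block_a scene [(0.89, [0.627, 0.149, 0.026]), (0.87, [0.604, 0.384, 0.029]), (0.75, [0.277, 0.237, 0.033]), (0.67, [0.346, 0.009, 0.039]), (0.6, [0.456, 0.343, 0.03]), (0.56, [0.446, 0.117, 0.04])]
block_a top [(0.91, [0.452, 0.337, 0.027]), (0.83, [0.608, 0.385, 0.03]), (0.81, [0.284, 0.242, 0.028]), (0.76, [0.346, 0.012, 0.038]), (0.71, [0.628, 0.147, 0.032])]
block_c scene [(0.89, [0.627, 0.149, 0.026]), (0.87, [0.604, 0.384, 0.029]), (0.75, [0.277, 0.237, 0.033]), (0.67, [0.346, 0.009, 0.039]), (0.6, [0.456, 0.343, 0.03]), (0.56, [0.446, 0.117, 0.04])]
block_c top [(0.91, [0.452, 0.337, 0.027]), (0.83, [0.608, 0.385, 0.03]), (0.81, [0.284, 0.242, 0.028]), (0.76, [0.346, 0.012, 0.038]), (0.71, [0.628, 0.147, 0.032])]
mug scene [(0.84, 
[... 620 characters left out ...]
, 'joint_positions': array([-1.21109369e+00,  8.71585670e-02,  1.37071760e+00, -1.02576712e-05,
        1.68361542e+00, -1.03107643e-01]), 'qvel': array([ 2.21439879e-03, -4.25076448e-04,  9.58589505e-04,  4.65149192e-04,
        5.52889049e-05,  9.41195884e-04]), 'joint_torque': array([ 1.87198915e-03, -3.40044129e+01, -3.02604783e+01,  7.20067997e-02,
        2.36476242e-02, -6.86855245e-06]), 'tool_pos': array([ 0.24554047, -0.49213013,  0.4047196 ]), 'ee_rot': array([3.14149317e+00, 2.05408600e-05, 4.62809125e-01]), 'wrist_force': array([0.81449555, 0.29617146, 0.27055219]), 'wrist_torque': array([-0.03654349,  0.01112778,  0.02042565]), 'finger_force': 0.0, 'width': 0.09378070476414717}
```

View pics/scene0.png

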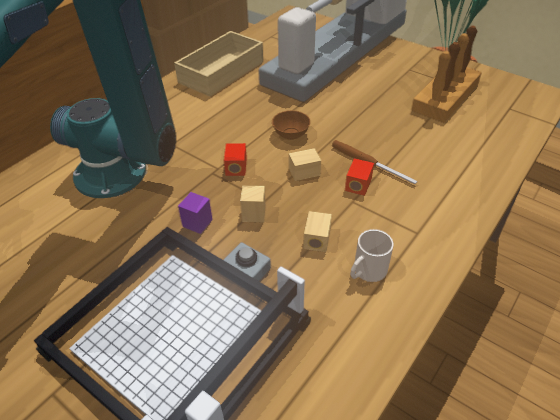

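View pics/top0.png

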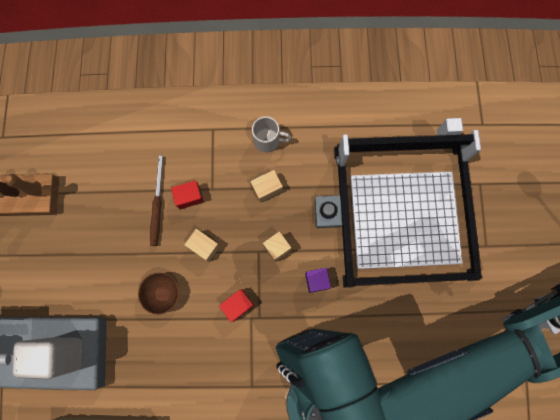

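Pictures: three oak blocks (scene px 317,232; 253,203; 305,165), red look-alikes (235,160; 360,177), purple one (195,213). The block at (317,232) lies with its cup at its near end (px 315,243), and the cup ends of the others need a closer look.

```bash
python3 - <<'E'
import cv2, numpy as np
s=cv2.imread("pics/scene0.png");t=cv2.imread("pics/top0.png")
a=cv2.resize(s[140:260,220:350],(520,480),interpolation=cv2.INTER_CUBIC)
b=cv2.resize(t[165:265,180:290],None,fx=2.5,fy=2.5,interpolation=cv2.INTER_CUBIC)
c=np.zeros((480,800,3),np.uint8);c[:480,:520]=a;c[:250,525:800]=b
cv2.imwrite("pics/crop1.png",c)
E
```

```text
(no output)
```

View pics/crop1.png

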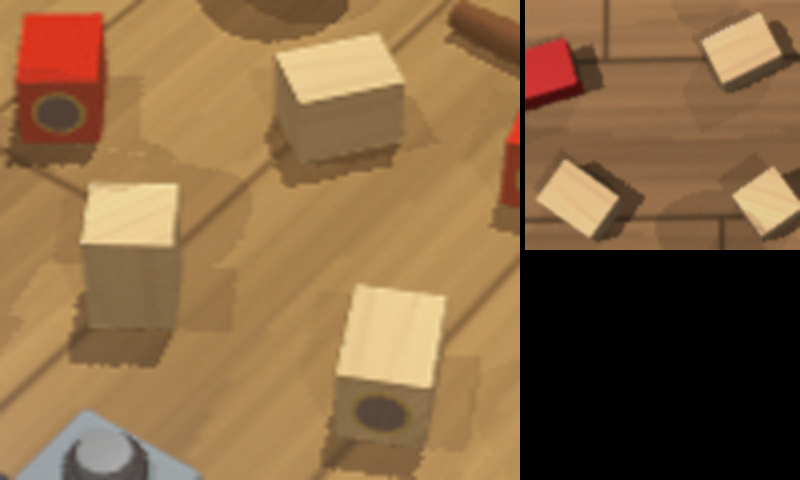

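```bash
cat > h.py <<'E'
import cv2, numpy as np
from bench import robot
def ray(cam,uv):
    c=robot.camera_model(cam);K=np.array(c["camera_matrix"]);R=cv2.Rodrigues(np.array(c["rvec"],float))[0];t=np.array(c["tvec"],float).ravel()
    p=cv2.undistortPoints(np.array(uv,float).reshape(-1,1,2),K,np.array([c["k1"],0,0,0.]))[:,0]
    d=np.c_[p,np.ones(len(p))]@R; return -R.T@t,d
def plane(cam,uv,z):
    o,d=ray(cam,uv); return o+d*((z-o[2])/d[:,2])[:,None]
def proj(cam,P):
    c=robot.camera_model(cam); return cv2.projectPoints(np.array(P,float).reshape(-1,1,3),np.array(c["rvec"],float),np.array(c["tvec"],float),np.array(c["camera_matrix"]),np.array([c["k1"],0,0,0.]))[0][:,0]
def find(name,cam="top"):
    robot.snapshot(cam); return [(round(d["score"],2),np.round(d["centre"],3).tolist()) for d in robot.spot_point(name,cam)]
E
python3 - <<'E'
from h import *
Q={"far":([(275,55),(378,35),(403,82),(302,102)],.058),"inv":([(92,183),(180,183),(177,245),(80,243)],.078),"near":([(357,285),(445,295),(433,390),(335,375)],.058)}
for k,(q,z) in Q.items():
    p=plane("scene",np.array(q)/4.+[219.6,139.6],z)[:,:2]
    e=np.roll(p,-1,0)-p
    print(k,p.mean(0).round(3),"len",np.linalg.norm(e,axis=1).round(3),"ang",np.degrees(np.arctan2(e[:,1],e[:,0])).round(1))
T={"far":([(568,160),(620,193),(600,238),(540,200)],.058),"near":([(702,50),(760,14),(782,52),(722,90)],.058),"inv":([(770,167),(800,195),(765,235),(733,200)],.078)}
for k,(q,z) in T.items():
    p=plane("top",(np.array(q)-[525,0])/2.5+[179.7,164.7],z)[:,:2]
    e=np.roll(p,-1,0)-p
    print(k,p.mean(0).round(3),"len",np.linalg.norm(e,axis=1).round(3),"ang",np.degrees(np.arctan2(e[:,1],e[:,0])).round(1))
# engraver corner yaw: bed corners in top image
p=plane("top",[(351,174),(451,172),(461,266),(357,268)],.012)[:,:2];e=np.roll(p,-1,0)-p
print(p.mean(0),np.linalg.norm(e,axis=1).round(3),np.degrees(np.arctan2(e[:,1],e[:,0])).round(1))
E
```

```text
far [0.458 0.336] len [0.077 0.054 0.073 0.054] ang [  53.3  -37.1 -126.8  146.4]
inv [0.448 0.121] len [0.057 0.057 0.061 0.055] ang [  36.3  -53.5 -145.3  122.4]
near [0.63  0.147] len [0.055 0.079 0.059 0.077] ang [  27.3  -62.2 -155.2  114.9]
far [0.454 0.335] len [0.072 0.056 0.082 0.056] ang [-123.1  156.1   57.2  -34.8]
near [0.622 0.15 ] len [0.08  0.053 0.083 0.053] ang [ -58.4 -151.9  121.9   25.3]
inv [0.446 0.123] len [0.046 0.059 0.053 0.056] ang [-134.5  137.8   41.3  -49. ]
[ 0.52186212 -0.26078833] [0.307 0.287 0.308 0.283] [ -89.8 -179.    89.6    0.8]
```

```bash
python3 - <<'E'
import cv2, numpy as np
s=cv2.imread("pics/scene0.png");t=cv2.imread("pics/top0.png")
a=cv2.resize(s[143:186,280:330],(400,344),interpolation=cv2.INTER_CUBIC)
b=cv2.resize(t[225:265,180:225],(360,320),interpolation=cv2.INTER_CUBIC)
c=np.zeros((344,790,3),np.uint8);c[:344,:400]=a;c[:320,420:780]=b
c=np.clip(c*1.3,0,255).astype(np.uint8)
cv2.imwrite("pics/crop2.png",c)
E
```

```text
(no output)
```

View pics/crop2.png

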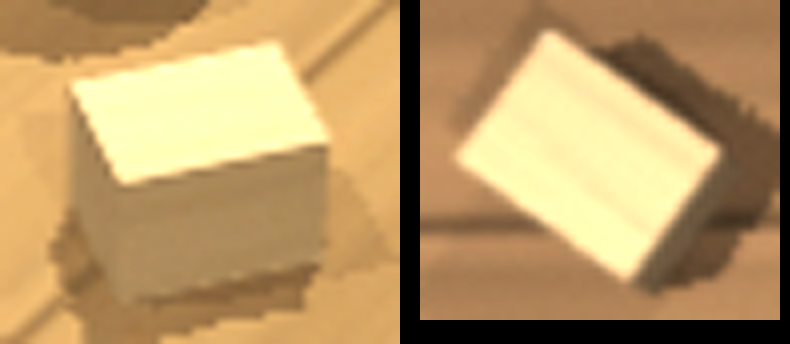

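Block "far" (0.456, 0.336): its visible end is bare, so the cup faces away at azimuth of about +53°. Block "near" (0.627, 0.149): cup faces azimuth −62°. Block "inv" (0.447, 0.121): cup underneath. I'm moving over the far block now and will also collect data for a kinematic fit.

play_rows --translation '[[0,0,0],[0,0,0],[0,0,0],[0,0,0],[0,0,0],[0.9,-0.37,0],[0.9,-0.37,0],[0.9,-0.37,0]]' --twist '[[0,0,-0.92],[0,0,-0.92],[0,0,-0.92],[0,0,-0.92],[0,0,-0.92],[0,0,0],[0,0,0],[0,0,0]]' --gripper '[1,1,1,1,1,1,1,1]'

```text
time: 1.8
tool_pos: [0.2754, -0.3782, 0.4045]
ee_rot: [-3.142, -0.0, 0.922]
wrist_force: [0.4, -0.0, 0.2]
width: 0.0939
finger_force: 0.0
```

```bash
cat >> h.py <<'E'
import json
def log():
    o=robot.get_obs(); open("log.jsonl","a").write(json.dumps([o["joint_positions"].tolist(),o["tool_pos"].tolist(),o["ee_rot"].tolist()])+"\n"); return o
E
python3 -c "
from h import *;log()"
```

play_rows --translation '[[0.9,-0.37,0],[0.9,-0.37,0],[0.9,-0.37,0],[0.9,-0.37,0],[0.9,-0.37,0],[0.9,-0.37,0],[0.9,-0.37,0],[0.9,-0.37,0]]' --twist '[[0,0,0],[0,0,0],[0,0,0],[0,0,0],[0,0,0],[0,0,0],[0,0,0],[0,0,0]]' --gripper '[1,1,1,1,1,1,1,1]'

```text
time: 2.6
tool_pos: [0.3546, -0.0766, 0.405]
ee_rot: [3.14, -0.0, 0.922]
wrist_force: [0.4, -0.1, 0.1]
width: 0.094
finger_force: 0.0
```

```bash
python3 -c "
from h import *;log()"
```

play_rows --translation '[[0.9,-0.37,0],[0.9,-0.37,0],[0.9,-0.37,0],[0.9,-0.37,0],[0.9,-0.37,0],[0.9,-0.37,0],[0.9,-0.37,0],[0.9,-0.37,0]]' --twist '[[0,0,0],[0,0,0],[0,0,0],[0,0,0],[0,0,0],[0,0,0],[0,0,0],[0,0,0]]' --gripper '[1,1,1,1,1,1,1,1]'

```text
time: 3.4
tool_pos: [0.4342, 0.2247, 0.4048]
ee_rot: [3.141, -0.0, 0.923]
wrist_force: [0.6, -0.8, 0.4]
width: 0.094
finger_force: 0.0
```

play_rows --translation '[[0.9,-0.37,0],[0.9,-0.37,0],[0.9,-0.37,0],[0.45,0,0],[0.45,0,0],[0.45,0,0],[0.45,0,0],[0.45,0,0]]' --twist '[[0,0,0],[0,0,0],[0,0,0],[0,-1,0],[0,-1,0],[0,-1,0],[0,-1,0],[0,-1,0]]' --gripper '[1,1,1,1,1,1,1,1]'

```text
time: 4.2
tool_pos: [0.5171, 0.4062, 0.3871]
ee_rot: [3.141, 0.503, 0.923]
wrist_force: [-0.1, -0.2, 0.7]
width: 0.0936
finger_force: 0.0
```

```bash
python3 - <<'E'
from h import *
from scipy.spatial.transform import Rotation as Ro
log()
L=[([-1.21109369e+00,8.71585670e-02,1.37071760e+00,0,1.68361542e+00,-1.03107643e-01],[0.24554047,-0.49213013,0.4047196],[3.14149317,0,.462809])]+[json.loads(l) for l in open("log.jsonl")]
A=[];b=[]
for q,p,e in L:
    print(np.round(q,3),np.round(p,3),np.round(e,3))
    rz=Ro.from_euler('z',q[0]);ry=lambda a:Ro.from_euler('y',a)
    R=rz*ry(q[1]+q[2])*Ro.from_euler('z',q[3])*ry(q[4])*Ro.from_euler('z',q[5])
    Rm=Ro.from_euler('xyz',e); print("rot", (R.inv()*Rm).as_rotvec().round(3))
E
```

```text
[-1.211  0.087  1.371  0.     1.684 -0.103] [ 0.246 -0.492  0.405] [3.141 0.    0.463]
rot [-0.     0.     1.571]
[-1.063 -0.097  1.555  0.     1.684 -0.414] [ 0.275 -0.378  0.405] [-3.142 -0.     0.922]
rot [-0.     0.     1.571]
[-0.369 -0.344  1.753 -0.     1.731  0.279] [ 0.355 -0.077  0.405] [ 3.14  -0.     0.922]
rot [-0.     0.     1.571]
[ 0.614  0.505  0.918 -0.182  2.193  1.191] [0.517 0.406 0.387] [3.141 0.503 0.923]
rot [-0.     0.     1.571]
```

```bash
cat >> h.py <<'E'
from scipy.spatial.transform import Rotation as Ro
from scipy.optimize import least_squares
LIM=np.array([[-3.1,3.1],[-.76,2.03],[.27,2.55],[-1.08,4.22],[.17,2.65],[-2.57,2.57]])
def frames(q):
    e=Ro.from_euler; r1=e('z',q[0]); r2=r1*e('y',q[1]); r3=r2*e('y',q[2]); r5=r3*e('z',q[3])*e('y',q[4])
    return r1,r2,r3,r5,r5*e('z',q[5]+np.pi/2)
def cols(q):
    r1,r2,r3,r5,_=frames(q); m=lambda r,i:r.as_matrix()[:,i]
    return np.c_[[0,0,1.],m(r1,0),m(r1,1),m(r2,2),m(r3,0),m(r3,2),m(r5,2)]
def fit():
    L=[([-1.21109369,.087158567,1.3707176,0,1.68361542,-.103107643],[.24554047,-.49213013,.4047196],0)]+[json.loads(l) for l in open("log.jsonl")]
    A=np.vstack([cols(q) for q,_,_ in L]); b=np.concatenate([p for _,p,_ in L]); 
    x=np.linalg.lstsq(A,b,rcond=1e-6)[0]; return x,np.abs(A@x-b).max()
def tool(az,tilt):
    """tool x azimuth az (deg) when down; tilt>0: fingers point towards az"""
    return Ro.from_euler('z',np.radians(az))*Ro.from_euler('x',np.pi)*Ro.from_euler('y',np.radians(tilt))
def ik(R,g,X):
    p=np.array(g)-R.apply([0,0,.18]); best=None
    f=lambda q:np.r_[(cols(q)@X-p)*5,(frames(q)[4].inv()*R).as_rotvec()]
    a=np.arctan2(p[1],p[0])-.1
    for q4 in (0,1.5,3):
        for q6 in (-1,1):
            s=least_squares(f,np.clip([a,.3,1.4,q4,1.5,q6],LIM[:,0]+.01,LIM[:,1]-.01),bounds=(LIM[:,0],LIM[:,1]))
            if best is None or s.cost<best.cost: best=s
    return best.x,best.cost
E
python3 - <<'E'
from h import *
X,r=fit(); print(X.round(4),r)
for n,az,g in (("far",53,(.456,.337,.03)),("far hi",53,(.456,.337,.15)),("near",-62,(.627,.149,.03)),("near up",-62,(.627,.149,.1)),("P1",-30,(.6,-.345,.052)),("P2",-16,(.6,-.17,.052)),("P3",-30,(.46,-.26,.052)),("mid",15,(.5,.1,.1))):
    print(n,[(t,round(ik(tool(az,t),g,X)[1],4)) for t in (-60,-45,-30,0,30,45,60,75)])
E
```

```text
[0.1526 0.     0.0566 0.449  0.1007 0.4998 0.1514] 9.625217732289748e-07
far [(-60, np.float64(0.0)), (-45, np.float64(0.0)), (-30, np.float64(0.0)), (0, np.float64(0.0)), (30, np.float64(0.0)), (45, np.float64(0.0)), (60, np.float64(0.0)), (75, np.float64(0.0))]
far hi [(-60, np.float64(0.0)), (-45, np.float64(0.0)), (-30, np.float64(0.0)), (0, np.float64(0.0)), (30, np.float64(0.0)), (45, np.float64(0.0)), (60, np.float64(0.0)), (75, np.float64(0.0))]
near [(-60, np.float64(0.0)), (-45, np.float64(0.0)), (-30, np.float64(0.0)), (0, np.float64(0.0199)), (30, np.float64(0.0775)), (45, np.float64(0.0242)), (60, np.float64(0.0021)), (75, np.float64(0.0185))]
near up [(-60, np.float64(0.0)), (-45, np.float64(0.0)), (-30, np.float64(0.0001)), (0, np.float64(0.0216)), (30, np.float64(0.1111)), (45, np.float64(0.0473)), (60, np.float64(0.0127)), (75, np.float64(0.0212))]
P1 [(-60, np.float64(0.0244)), (-45, np.float64(0.0)), (-30, np.float64(0.0)), (0, np.float64(0.0)), (30, np.float64(0.0)), (45, np.float64(0.0)), (60, np.float64(0.0)), (75, np.float64(0.0))]
P2 [(-60, np.float64(0.0)), (-45, np.float64(0.0)), (-30, np.float64(0.0)), (0, np.float64(0.0)), (30, np.float64(0.0)), (45, np.float64(0.0)), (60, np.float64(0.0)), (75, np.float64(0.0))]
P3 [(-60, np.float64(0.0)), (-45, np.float64(0.0)), (-30, np.float64(0.0)), (0, np.float64(0.0)), (30, np.float64(0.0)), (45, np.float64(0.0)), (60, np.float64(0.0)), (75, np.float64(0.0))]
mid [(-60, np.float64(0.0)), (-45, np.float64(0.0)), (-30, np.float64(0.0)), (0, np.float64(0.0)), (30, np.float64(0.0)), (45, np.float64(0.0)), (60, np.float64(0.0)), (75, np.float64(0.0011))]
```

```bash
cat >> h.py <<'E'
def plan(az,tilt,g):
    """rotation rows pivoting on the grasp point, then the shift in the final tool axes (row units)"""
    o=log(); R0=Ro.from_euler('xyz',o["ee_rot"]); g0=o["tool_pos"]+R0.apply([0,0,.18]); R1=tool(az,tilt)
    w=(R0.inv()*R1).as_rotvec(); n=int(np.ceil(np.abs(w).max()/.1-.05)) or 1
    d=Ro.from_rotvec(w/n); s=np.array([0,0,.18])-d.apply([0,0,.18])
    print("grasp now",g0.round(4),"t",round(o["time"],1),"w",round(o["width"],4),"f",np.round(o["finger_force"],1))
    print("rot",n,"x shift",(s/.04).round(3),"twist",(w/n/.1).round(3))
    u=R1.inv().apply(np.array(g)-g0)/.04; k=int(np.ceil(np.abs(u).max()))
    print("tot shift",u.round(2),"rows",k,(u/max(k,1)).round(3), "ik",round(ik(R1,g,fit()[0])[1],5))
E
python3 - <<'E'
from h import *
plan(53,-45,(.457,.337,.03))
plan(53,-45,(.457+.06,.337+.08,.13))
E
```

```text
grasp now [0.4648 0.337  0.2293] t 4.2 w 0.0936 f 0.0
rot 3 x shift [ 0.423 -0.001  0.02 ] twist [-0.003 -0.942 -0.007]
tot shift [ 3.44 -0.16  3.61] rows 4 [ 0.86  -0.039  0.902] ik 0.0
grasp now [0.4648 0.337  0.2293] t 4.2 w 0.0936 f 0.0
rot 3 x shift [ 0.423 -0.001  0.02 ] twist [-0.003 -0.942 -0.007]
tot shift [ 3.44 -0.16  0.07] rows 4 [ 0.86  -0.04   0.018] ik 0.0
```

play_rows --translation '[[0.42,0,0.02],[0.42,0,0.02],[0.42,0,0.02],[0.86,-0.04,0],[0.86,-0.04,0],[0.86,-0.04,0],[0.86,-0.04,0],[0,0,0.9]]' --twist '[[0,-0.94,0],[0,-0.94,0],[0,-0.94,0],[0,0,0],[0,0,0],[0,0,0],[0,0,0],[0,0,0]]' --gripper '[1,1,1,1,1,1,1,1]'

```text
time: 5.0
tool_pos: [0.5843, 0.5046, 0.2195]
ee_rot: [-3.14, 0.783, 0.927]
wrist_force: [1.6, 0.8, -3.0]
width: 0.0939
finger_force: 0.0
```

play_rows --translation '[[0,0,0.9],[0,0,0.9],[0,0,0.6],[0,0,0.3],[0,0,0],[0,0,0],[0,0,0],[0,0,0]]' --twist '[[0,0,0],[0,0,0],[0,0,0],[0,0,0],[0,0,0],[0,0,0],[0,0,0],[0,0,0]]' --gripper '[1,1,1,1,-1,-1,-1,-1]'

```text
time: 5.8
tool_pos: [0.5341, 0.439, 0.1587]
ee_rot: [3.141, 0.78, 0.922]
wrist_force: [-0.3, 0.4, -0.3]
width: 0.0658
finger_force: 0.3
```

```bash
python3 - <<'E'
from h import *
plan(53,-45,(.457,.337,.09))
E
```

```text
grasp now [0.4578 0.338  0.0307] t 5.8 w 0.0658 f 0.3
rot 1 x shift [ 0.026 -0.004  0.   ] twist [-0.009 -0.057 -0.02 ]
tot shift [-1.07 -0.   -1.02] rows 2 [-0.535 -0.001 -0.512] ik 0.0
```

play_rows --translation '[[0,0,0],[0,0,0],[0,0,0],[0,0,0],[-0.5,0,-0.5],[-0.5,0,-0.5],[-0.5,0,-0.5],[-0.5,0,-0.5]]' --twist '[[0,0,0],[0,0,0],[0,0,0],[0,0,0],[0,0,0],[0,0,0],[0,0,0],[0,0,0]]' --gripper '[-1,-1,-1,-1,-1,-1,-1,-1]'

```text
time: 6.6
tool_pos: [0.5335, 0.4376, 0.2703]
ee_rot: [3.141, 0.784, 0.922]
wrist_force: [0.6, 0.4, -2.1]
width: 0.0574
finger_force: 30.0
```

play_rows --translation '[[-0.44,0,0.02],[-0.44,0,0.02],[-0.44,0,0.02],[-0.44,0,0.02],[-0.44,0,0.02],[-0.44,0,0.02],[-0.44,0,0.02],[-0.44,0,0.02]]' --twist '[[0,0.98,0],[0,0.98,0],[0,0.98,0],[0,0.98,0],[0,0.98,0],[0,0.98,0],[0,0.98,0],[0,0.98,0]]' --gripper '[-1,-1,-1,-1,-1,-1,-1,-1]'

```text
time: 7.4
tool_pos: [0.4562, 0.3358, 0.3227]
ee_rot: [3.141, -0.004, 0.922]
wrist_force: [0.6, 1.1, -2.0]
width: 0.058
finger_force: 30.0
```

play_rows --translation '[[-0.44,0,0.02],[-0.44,0,0.02],[-0.44,0,0.02],[-0.44,0,0.02],[-0.44,0,0.02],[-0.44,0,0.02],[-0.44,0,0.02],[-0.44,0,0.02]]' --twist '[[0,0.98,0],[0,0.98,0],[0,0.98,0],[0,0.98,0],[0,0.98,0],[0,0.98,0],[0,0.98,0],[0,0.98,0]]' --gripper '[-1,-1,-1,-1,-1,-1,-1,-1]'

```text
time: 8.2
tool_pos: [0.3789, 0.2345, 0.2695]
ee_rot: [3.141, -0.786, 0.923]
wrist_force: [-1.2, 0.3, -2.5]
width: 0.058
finger_force: 30.0
```

```bash
python3 - <<'E'
from h import *
plan(-30,45,(.6,-.345,.15))
im=np.hstack([robot.snapshot("scene")[60:340,150:450],robot.snapshot("top")[120:400,60:360]])
cv2.imwrite("pics/s2.png",cv2.resize(im,(780,364))[:,:,::-1])
E
```

```text
grasp now [0.4558 0.3361 0.1423] t 8.2 w 0.058 f 30.0
rot 11 x shift [ 0.02  -0.417  0.019] twist [-0.93  -0.001  0.93 ]
tot shift [ 8.36 12.94  8.09] rows 13 [0.643 0.996 0.622] ik 0.0
```

View pics/s2.png

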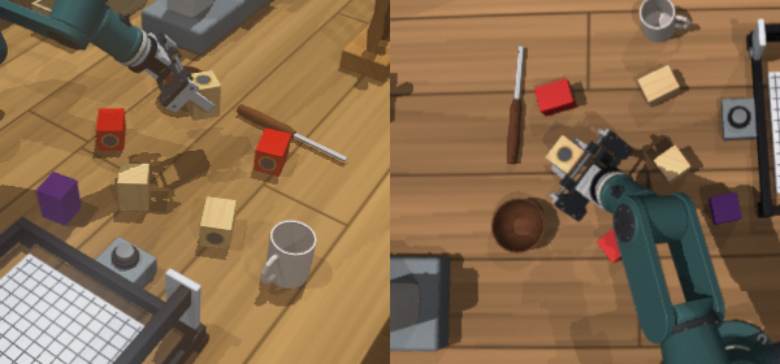

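Cup now faces straight up (scene crop px 205,80). Swinging to the bed about the base axis.

```bash
cat >> h.py <<'E'
def swing(ang,n):
    o=log(); R0=Ro.from_euler('xyz',o["ee_rot"]); D=Ro.from_euler('z',np.radians(ang)/n)
    print("swing rows",n,"shift",(R0.inv().apply(D.apply(o["tool_pos"])-o["tool_pos"])/.04).round(3),"twist",(R0.inv().apply(D.as_rotvec())/.1).round(3))
    return D**n*R0, (D**n).apply(o["tool_pos"])
def shift(R,p,g):
    print("then shift",(R.inv().apply(np.array(g)-p-R.apply([0,0,.18]))/.04).round(2))
E
python3 - <<'E'
from h import *
R,p=swing(-66,13); shift(R,p,(.6,-.345,.12)); shift(R,p,(.6,-.345,.052)); print(ik(R,(.6,-.345,.052),fit()[0])[1])
E
```

```text
swing rows 13 shift [-0.277  0.9   -0.279] twist [-0.621  0.005  0.632]
then shift [1.89 1.01 2.46]
then shift [0.7  1.02 3.67]
9.209029631347545e-31
```

play_rows --translation '[[-0.28,0.9,-0.28],[-0.28,0.9,-0.28],[-0.28,0.9,-0.28],[-0.28,0.9,-0.28],[-0.28,0.9,-0.28],[-0.28,0.9,-0.28],[-0.28,0.9,-0.28],[-0.28,0.9,-0.28]]' --twist '[[-0.626,0,0.626],[-0.626,0,0.626],[-0.626,0,0.626],[-0.626,0,0.626],[-0.626,0,0.626],[-0.626,0,0.626],[-0.626,0,0.626],[-0.626,0,0.626]]' --gripper '[-1,-1,-1,-1,-1,-1,-1,-1]'

```text
time: 9.1
tool_pos: [0.4413, -0.0683, 0.2716]
ee_rot: [3.141, -0.783, 0.212]
wrist_force: [1.1, -0.5, -2.1]
width: 0.058
finger_force: 30.0
```

play_rows --translation '[[-0.28,0.9,-0.28],[-0.28,0.9,-0.28],[-0.28,0.9,-0.28],[-0.28,0.9,-0.28],[-0.28,0.9,-0.28],[0.62,0.33,0.62],[0.62,0.33,0.62],[0.62,0.33,0.62]]' --twist '[[-0.626,0,0.626],[-0.626,0,0.626],[-0.626,0,0.626],[-0.626,0,0.626],[-0.626,0,0.626],[0,0,0],[0,0,0],[0,0,0]]' --gripper '[-1,-1,-1,-1,-1,-1,-1,-1]'

```text
time: 9.9
tool_pos: [0.4637, -0.3119, 0.2711]
ee_rot: [3.142, -0.783, -0.229]
wrist_force: [0.2, -0.2, -1.5]
width: 0.0581
finger_force: 30.0
```

```bash
python3 - <<'E'
from h import *
plan(-13,45,(.6,-.345,.055))
im=np.hstack([robot.snapshot("scene")[150:420,0:320],robot.snapshot("top")[100:370,240:560]])
cv2.imwrite("pics/s3.png",cv2.resize(im,(800,338))[:,:,::-1])
for n in ("bed","start_button_top","block_a"): print(n,find(n),find(n,"scene"))
E
```

```text
grasp now [ 0.5873 -0.3408  0.1435] t 9.9 w 0.0581 f 30.0
rot 1 x shift [-0.011  0.007  0.   ] twist [ 0.015  0.025 -0.015]
tot shift [-1.33  0.03  1.8 ] rows 2 [-0.665  0.016  0.9  ] ik 0.0
bed [(0.88, [0.52, -0.263, 0.012])] [(0.64, [0.528, -0.264, 0.014])]
start_button_top [(0.59, [0.552, -0.028, 0.067])] [(0.63, [0.548, -0.032, 0.065]), (0.3, [0.782, 0.15, 0.0])]
block_a [(0.96, [0.63, 0.148, 0.029]), (0.93, [0.28, 0.24, 0.031]), (0.67, [0.585, -0.34, 0.14]), (0.59, [0.609, 0.383, 0.03]), (0.56, [0.346, 0.013, 0.038])] [(0.96, [0.588, -0.336, 0.144]), (0.87, [0.606, 0.388, 0.03]), (0.82, [0.442, 0.119, 0.038]), (0.8, [0.345, 0.011, 0.04]), (0.63, [0.63, 0.15, 0.024]), (0.59, [0.275, 0.236, 0.032])]
```

View pics/s3.png

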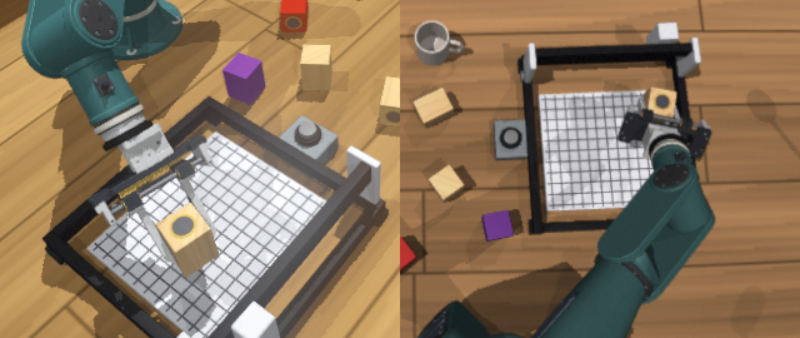

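play_rows --translation '[[-0.4,0,0.5],[-0.4,0,0.5],[-0.3,0,0.4],[-0.2,0,0.3],[-0.1,0,0.1],[0,0,0],[0,0,0],[0,0,0]]' --twist '[[0,0.25,0],[0,0,0],[0,0,0],[0,0,0],[0,0,0],[0,0,0],[0,0,0],[0,0,0]]' --gripper '[-1,-1,-1,-1,-1,-1,-1,-1]'

```text
time: 11.4
tool_pos: [0.4755, -0.3137, 0.1822]
ee_rot: [3.14, -0.813, -0.227]
wrist_force: [0.3, 0.1, -1.3]
width: 0.0577
finger_force: 30.0
```

```bash
python3 - <<'E'
from h import *
plan(-13,45,(.6,-.345,.051)); print(robot.get_obs()["wrist_force"].round(1))
E
```

```text
grasp now [ 0.6028 -0.3434  0.0585] t 11.4 w 0.0577 f 30.0
rot 1 x shift [0.124 0.007 0.002] twist [ 0.017 -0.275 -0.004]
tot shift [-0.17  0.06  0.09] rows 1 [-0.174  0.056  0.092] ik 0.0
[ 0.3  0.1 -1.3]
```

play_rows --translation '[[0.12,0,0],[-0.08,0,0.05],[-0.05,0,0.05],[0,0,0],[0,0,0],[0,0,0],[0,0,0],[0,0,0]]' --twist '[[0,-0.275,0],[0,0,0],[0,0,0],[0,0,0],[0,0,0],[0,0,0],[0,0,0],[0,0,0]]' --gripper '[-1,-1,-1,-1,0.6,0.6,0.6,0.6]'

```text
time: 12.2
tool_pos: [0.4775, -0.3138, 0.1776]
ee_rot: [-3.141, -0.783, -0.229]
wrist_force: [0.3, 0.1, 0.3]
width: 0.0752
finger_force: 0.0
```

play_rows --translation '[[0,0,0],[0,0,-0.5],[0,0,-0.9],[0,0,-0.9],[0,0,-0.9],[0,0,-0.9],[0,0,0],[0,0,0]]' --twist '[[0,0,0],[0,0,0],[0,0,0],[0,0,0],[0,0,0],[0,0,0],[0,0,0],[0,0,0]]' --gripper '[0.6,0.6,0.6,1,1,1,1,1]'

```text
time: 13.0
tool_pos: [0.3647, -0.2878, 0.2945]
ee_rot: [3.14, -0.785, -0.228]
wrist_force: [0.8, -0.3, -0.3]
width: 0.0941
finger_force: 0.0
```

```bash
python3 - <<'E'
from h import *
print(find("block_a"),find("block_a","scene"))
X,_=fit()
# near block pose options
for az in (-62,118):
  for g in ((.629,.149,.03),(.629,.149,.12)):
    print(az,g,[(t,round(ik(tool(az,t),g,X)[1],4),ik(tool(az,t),g,X)[0].round(2).tolist()) for t in (-45,-30,0,30,45)])
plan(118,45,(.629,.149,.13))
plan(-62,-45,(.629,.149,.13))
im=np.hstack([robot.snapshot("scene")[150:420,0:320],robot.snapshot("top")[100:370,240:560]])
cv2.imwrite("pics/s4.png",cv2.resize(im,(800,338))[:,:,::-1])
E
```

```text
[(0.9, [0.607, 0.384, 0.031]), (0.82, [0.628, 0.148, 0.029]), (0.77, [0.283, 0.239, 0.029]), (0.68, [0.602, -0.347, 0.048]), (0.57, [0.348, 0.015, 0.042])] [(0.9, [0.443, 0.119, 0.039]), (0.89, [0.272, 0.238, 0.033]), (0.87, [0.607, -0.34, 0.051]), (0.87, [0.609, 0.388, 0.031]), (0.72, [0.631, 0.15, 0.028]), (0.65, [0.347, 0.01, 0.039])]
-62 (0.629, 0.149, 0.03) [(-45, np.float64(0.0), [-0.15, 0.69, 1.16, 0.62, 1.79, 2.48]), (-30, np.float64(0.0), [-0.08, 0.57, 1.24, 0.44, 1.63, 2.54]), (0, np.float64(0.0198), [0.11, 0.4, 1.39, 0.08, 1.34, 2.57]), (30, np.float64(0.0782), [0.46, 0.41, 1.55, -0.79, 1.17, -2.57]), (45, np.float64(0.0246), [0.54, 0.48, 1.54, -0.94, 1.28, -2.57])]
-62 (0.629, 0.149, 0.12) [(-45, np.float64(0.0), [-0.15, 0.61, 1.09, 0.64, 1.9, 2.57]), (-30, np.float64(0.0005), [-0.08, 0.5, 1.16, 0.45, 1.77, 2.57]), (0, np.float64(0.022), [0.11, 0.33, 1.29, 0.06, 1.51, 2.57]), (30, np.float64(0.1227), [0.47, 0.32, 1.48, -0.76, 1.3, -2.57]), (45, np.float64(0.0561), [0.55, 0.38, 1.5, -0.94, 1.37, -2.57])]
118 (0.629, 0.149, 0.03) [(-45, np.float64(0.0), [0.51, 0.48, 1.5, -0
[... 271 characters left out ...]
.629, 0.149, 0.12) [(-45, np.float64(0.0), [0.51, 0.38, 1.43, -0.8, 1.42, 0.19]), (-30, np.float64(0.0), [0.4, 0.32, 1.39, -0.53, 1.4, -0.0]), (0, np.float64(0.0), [0.14, 0.34, 1.28, 0.0, 1.52, -0.34]), (30, np.float64(0.0), [-0.08, 0.5, 1.15, 0.45, 1.77, -0.54]), (45, np.float64(0.0), [-0.15, 0.61, 1.09, 0.64, 1.9, -0.58])]
grasp now [ 0.4887 -0.3157  0.1641] t 13.2 w 0.0939 f 0.0
rot 17 x shift [0.02  0.425 0.02 ] twist [ 0.948 -0.    -0.954]
tot shift [5.48 8.55 6.69] rows 9 [0.609 0.95  0.744] ik 0.0
grasp now [ 0.4887 -0.3157  0.1641] t 13.2 w 0.0939 f 0.0
rot 15 x shift [0.437 0.014 0.021] twist [-0.    -0.973  0.629]
tot shift [-5.48 -8.55  6.69] rows 9 [-0.609 -0.95   0.744] ik 2e-05
```

View pics/s4.png

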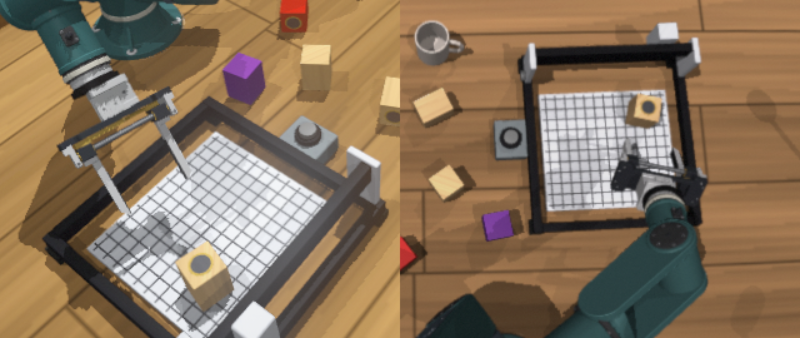

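Block 1 stands cup up on the bed (top crop px 647,107). Next is the inverted block: turn it onto its side, regrasp, then turn it upright.

```bash
python3 - <<'E'
from h import *
X,_=fit()
for t in (-45,-20,0,20,45): print(t,ik(tool(38,t),(.445,.12,.039),X),ik(tool(38,t),(.45,.29,.1),X)[1])
plan(38,-45,(.445,.12,.16))
E
```

```text
-45 (array([ 0.31440941,  0.56627865,  1.33663042, -0.26654609,  1.9797671 ,
        1.21092902]), np.float64(4.183555195673004e-27)) 6.578559244711352e-27
-20 (array([ 0.24131047,  0.25366214,  1.6013023 , -0.14061405,  1.60686627,
        1.1665341 ]), np.float64(4.475683192699357e-27)) 3.331377321303821e-31
0 (array([ 1.40282859e-01,  6.62820774e-03,  1.83590796e+00, -1.38426218e-16,
        1.29905649e+00,  1.04785407e+00]), np.float64(6.079935973754678e-31)) 2.4975612971228574e-31
20 (array([-0.01798892, -0.21211518,  2.07663804,  0.2561049 ,  1.01647507,
        0.7828287 ]), np.float64(3.4958637756166436e-31)) 2.705805423452709e-28
45 (array([-0.31123498, -0.35741422,  2.35816311,  0.88656998,  0.85566109,
        0.08784242]), np.float64(8.62969726612357e-24)) 7.9702038669025e-27
grasp now [ 0.4887 -0.3158  0.1645] t 13.3 w 0.0939 f 0.0
rot 15 x shift [ 0.435 -0.016  0.021] twist [-0.003 -0.969 -0.655]
tot shift [ 4.21 -9.26 -4.05] rows 10 [ 0.421 -0.926 -0.405] ik 0.0
```

play_rows --translation '[[0.435,-0.016,0.021],[0.435,-0.016,0.021],[0.435,-0.016,0.021],[0.435,-0.016,0.021],[0.435,-0.016,0.021],[0.435,-0.016,0.021],[0.435,-0.016,0.021],[0.435,-0.016,0.021]]' --twist '[[0,-0.969,-0.655],[0,-0.969,-0.655],[0,-0.969,-0.655],[0,-0.969,-0.655],[0,-0.969,-0.655],[0,-0.969,-0.655],[0,-0.969,-0.655],[0,-0.969,-0.655]]' --gripper '[1,1,1,1,1,1,1,1]'

```text
time: 14.1
tool_pos: [0.4913, -0.2812, 0.3425]
ee_rot: [2.957, 0.058, 0.243]
wrist_force: [-0.0, -0.6, -1.0]
width: 0.094
finger_force: 0.0
```

play_rows --translation '[[0.435,-0.016,0.021],[0.435,-0.016,0.021],[0.435,-0.016,0.021],[0.435,-0.016,0.021],[0.435,-0.016,0.021],[0.435,-0.016,0.021],[0.435,-0.016,0.021],[0.42,-0.926,-0.4]]' --twist '[[0,-0.969,-0.655],[0,-0.969,-0.655],[0,-0.969,-0.655],[0,-0.969,-0.655],[0,-0.969,-0.655],[0,-0.969,-0.655],[0,-0.969,-0.655],[0,0,0]]' --gripper '[1,1,1,1,1,1,1,1]'

```text
time: 14.9
tool_pos: [0.5856, -0.1951, 0.2866]
ee_rot: [-3.131, 0.79, 0.669]
wrist_force: [0.2, 0.6, -0.7]
width: 0.0939
finger_force: 0.0
```

play_rows --translation '[[0.42,-0.926,-0.4],[0.42,-0.926,-0.4],[0.42,-0.926,-0.4],[0.42,-0.926,-0.4],[0.42,-0.926,-0.4],[0.42,-0.926,-0.4],[0.42,-0.926,-0.4],[0.42,-0.926,-0.4]]' --twist '[[0,0,0],[0,0,0],[0,0,0],[0,0,0],[0,0,0],[0,0,0],[0,0,0],[0,0,0]]' --gripper '[1,1,1,1,1,1,1,1]'

```text
time: 15.7
tool_pos: [0.5481, 0.1562, 0.2881]
ee_rot: [-3.139, 0.784, 0.665]
wrist_force: [1.1, 0.8, -0.4]
width: 0.094
finger_force: 0.0
```

```bash
python3 - <<'E'
from h import *
print(find("block_c"),find("block_c","scene"))
plan(38,-45,(.445,.12,.039))
im=np.hstack([robot.snapshot("scene")[120:340,120:400],robot.snapshot("top")[120:340,120:400]])
cv2.imwrite("pics/s5.png",cv2.resize(im,(800,314))[:,:,::-1])
E
```

```text
[(0.79, [0.347, 0.01, 0.04]), (0.76, [0.603, -0.346, 0.048]), (0.73, [0.281, 0.24, 0.028]), (0.64, [0.63, 0.146, 0.028]), (0.6, [0.448, 0.119, 0.038]), (0.55, [0.609, 0.383, 0.028])] [(0.87, [0.628, 0.148, 0.027]), (0.84, [0.444, 0.117, 0.038]), (0.72, [0.343, 0.008, 0.042]), (0.7, [0.276, 0.241, 0.033]), (0.68, [0.608, -0.341, 0.055]), (0.68, [0.607, 0.386, 0.03])]
grasp now [0.4481 0.0767 0.1608] t 15.9 w 0.0939 f 0.0
rot 1 x shift [0.002 0.003 0.   ] twist [ 0.006 -0.005  0.021]
tot shift [ 2.58 -0.9   1.73] rows 3 [ 0.86  -0.3    0.575] ik 0.0
```

View pics/s5.png

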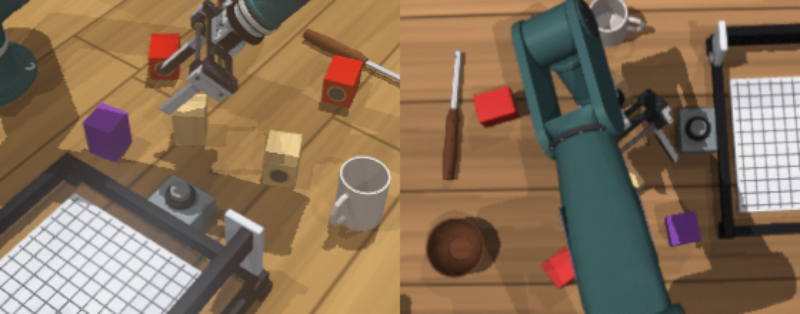

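play_rows --translation '[[0,-0.9,0],[0.65,0,0.43],[0.65,0,0.43],[0.65,0,0.43],[0.4,0,0.26],[0.22,0,0.17],[0,0,0],[0,0,0]]' --twist '[[0,0,0],[0,0,0],[0,0,0],[0,0,0],[0,0,0],[0,0,0],[0,0,0],[0,0,0]]' --gripper '[1,1,1,1,1,1,-1,-1]'

```text
time: 16.8
tool_pos: [0.5456, 0.1969, 0.1691]
ee_rot: [-3.142, 0.783, 0.662]
wrist_force: [-0.6, 0.1, 0.9]
width: 0.0814
finger_force: 0.0
```

play_rows --translation '[[0,0,0],[0,0,0],[0,0,0],[0,0,0],[0,0,0],[0,0,0],[-0.5,0,-0.5],[-0.5,0,-0.5]]' --twist '[[0,0,0],[0,0,0],[0,0,0],[0,0,0],[0,0,0],[0,0,0],[0,0,0],[0,0,0]]' --gripper '[-1,-1,-1,-1,-1,-1,-1,-1]'

```text
time: 17.6
tool_pos: [0.5449, 0.197, 0.2233]
ee_rot: [-3.14, 0.786, 0.664]
wrist_force: [-0.3, 0.0, -1.9]
width: 0.0579
finger_force: 29.9
```

```bash
python3 - <<'E'
from h import *
plan(38,-45,(.45,.29,.15))
E
```

```text
grasp now [0.4444 0.1188 0.0961] t 17.6 w 0.0579 f 29.9
rot 1 x shift [-0.    -0.005  0.   ] twist [-0.01   0.001  0.006]
tot shift [ 0.99 -3.29 -2.89] rows 4 [ 0.247 -0.822 -0.724] ik 0.0
```

play_rows --translation '[[0.247,-0.822,-0.724],[0.247,-0.822,-0.724],[0.247,-0.822,-0.724],[0.247,-0.822,-0.724],[-0.44,0,0.02],[-0.44,0,0.02],[-0.44,0,0.02],[-0.44,0,0.02]]' --twist '[[0,0,0],[0,0,0],[0,0,0],[0,0,0],[0,0.98,0],[0,0.98,0],[0,0.98,0],[0,0.98,0]]' --gripper '[-1,-1,-1,-1,-1,-1,-1,-1]'

```text
time: 18.4
tool_pos: [0.5049, 0.3326, 0.3172]
ee_rot: [3.141, 0.387, 0.662]
wrist_force: [0.7, -0.3, -1.6]
width: 0.0583
finger_force: 29.9
```

play_rows --translation '[[-0.44,0,0.02],[-0.44,0,0.02],[-0.44,0,0.02],[-0.44,0,0.02],[-0.44,0,0.02],[-0.44,0,0.02],[-0.44,0,0.02],[-0.44,0,0.02]]' --twist '[[0,0.98,0],[0,0.98,0],[0,0.98,0],[0,0.98,0],[0,0.98,0],[0,0.98,0],[0,0.98,0],[0,0.98,0]]' --gripper '[-1,-1,-1,-1,-1,-1,-1,-1]'

```text
time: 19.2
tool_pos: [0.3957, 0.2474, 0.3174]
ee_rot: [3.141, -0.395, 0.662]
wrist_force: [-0.3, 0.6, -2.0]
width: 0.0581
finger_force: 29.9
```

play_rows --translation '[[-0.44,0,0.02],[-0.44,0,0.02],[-0.44,0,0.02],[-0.44,0,0.02],[-0.5,0,0.5],[-0.5,0,0.5],[-0.5,0,0.5],[0,0,0]]' --twist '[[0,0.98,0],[0,0.98,0],[0,0.98,0],[0,0.98,0],[0,0,0],[0,0,0],[0,0,0],[0,0,0]]' --gripper '[-1,-1,-1,-1,-1,-1,-1,-1]'

```text
time: 20.0
tool_pos: [0.3474, 0.2112, 0.189]
ee_rot: [-3.135, -0.772, 0.659]
wrist_force: [-0.8, 0.0, -3.0]
width: 0.0581
finger_force: 29.9
```

```bash
python3 - <<'E'
from h import *
print(find("block_c"),find("block_c","scene"))
plan(38,45,(.45,.29,.031))
E
```

```text
[(0.83, [0.448, 0.286, 0.061]), (0.8, [0.284, 0.242, 0.028]), (0.76, [0.632, 0.148, 0.03]), (0.73, [0.607, 0.48, 0.002]), (0.65, [0.608, 0.382, 0.031]), (0.65, [0.348, 0.01, 0.04]), (0.59, [0.602, -0.348, 0.049]), (0.47, [0.521, -0.262, 0.012])] [(0.93, [0.344, 0.008, 0.037]), (0.88, [0.452, 0.29, 0.066]), (0.82, [0.604, -0.339, 0.053]), (0.75, [0.276, 0.239, 0.032]), (0.63, [0.606, 0.384, 0.028]), (0.56, [0.629, 0.147, 0.024])]
grasp now [0.4518 0.2907 0.0695] t 20.2 w 0.0578 f 29.9
rot 1 x shift [0.008 0.006 0.   ] twist [ 0.013 -0.019 -0.004]
tot shift [-0.71 -0.01  0.65] rows 1 [-0.714 -0.013  0.647] ik 0.0
```

play_rows --translation '[[-0.4,0,0.38],[-0.2,0,0.2],[-0.08,0,0.05],[0,0,0],[0,0,0],[0,0,0],[0,0,0],[0,0,0]]' --twist '[[0,0,0],[0,0,0],[0,0,0],[0,0,0],[0,0,0],[0,0,0],[0,0,0],[0,0,0]]' --gripper '[-1,-1,-1,-1,0.8,0.8,0.8,0.8]'

```text
time: 21.0
tool_pos: [0.3497, 0.2115, 0.1587]
ee_rot: [3.142, -0.786, 0.662]
wrist_force: [-0.2, -0.2, 0.3]
width: 0.0837
finger_force: 0.0
```

play_rows --translation '[[0,0,0],[0,0,0],[0,0,-0.6],[0,0,-0.9],[0,0,-0.9],[0,0,-0.9],[0,0,0],[0,0,0]]' --twist '[[0,0,0],[0,0,0],[0,0,0],[0,0,0],[0,0,0],[0,0,0],[0,0,0],[0,0,0]]' --gripper '[1,1,1,1,1,1,1,1]'

```text
time: 21.8
tool_pos: [0.2758, 0.1538, 0.252]
ee_rot: [3.14, -0.787, 0.662]
wrist_force: [-0.3, 0.1, -0.8]
width: 0.094
finger_force: 0.0
```

```bash
python3 - <<'E'
from h import *
print(find("block_c"),find("block_c","scene"))
plan(38,-45,(.45,.29,.030))
im=np.hstack([robot.snapshot("scene")[120:340,180:460],robot.snapshot("top")[120:340,120:400]])
cv2.imwrite("pics/s6.png",cv2.resize(im,(800,314))[:,:,::-1])
E
```

```text
[(0.85, [0.631, 0.148, 0.03]), (0.62, [0.283, 0.24, 0.029]), (0.6, [0.608, 0.382, 0.03]), (0.55, [0.603, -0.345, 0.049])] [(0.88, [0.278, 0.239, 0.033]), (0.85, [0.45, 0.288, 0.029]), (0.79, [0.606, 0.382, 0.029]), (0.74, [0.628, 0.145, 0.024]), (0.73, [0.343, 0.009, 0.039]), (0.62, [0.605, -0.341, 0.054]), (0.52, [0.521, -0.261, 0.004])]
grasp now [0.3753 0.2324 0.1212] t 22.0 w 0.0935 f 0.0
rot 16 x shift [ 0.44  -0.001  0.022] twist [-0.002 -0.978 -0.   ]
tot shift [ 3.28  0.01 -0.05] rows 4 [ 0.82   0.004 -0.014] ik 0.0
```

View pics/s6.png

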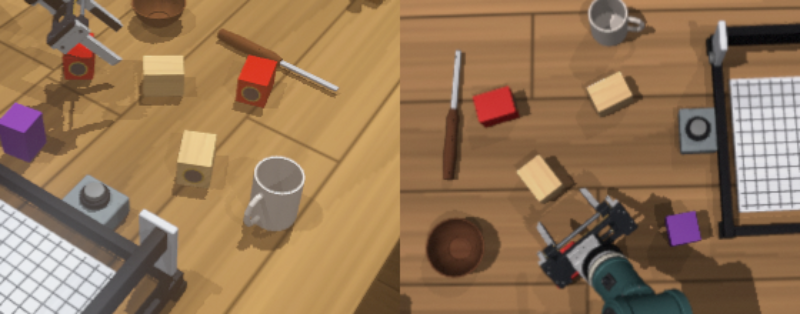

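play_rows --translation '[[0.44,0,0.022],[0.44,0,0.022],[0.44,0,0.022],[0.44,0,0.022],[0.44,0,0.022],[0.44,0,0.022],[0.44,0,0.022],[0.44,0,0.022]]' --twist '[[0,-0.98,0],[0,-0.98,0],[0,-0.98,0],[0,-0.98,0],[0,-0.98,0],[0,-0.98,0],[0,-0.98,0],[0,-0.98,0]]' --gripper '[1,1,1,1,1,1,1,1]'

```text
time: 22.9
tool_pos: [0.377, 0.2332, 0.3026]
ee_rot: [-3.14, 0.005, 0.663]
wrist_force: [0.1, 0.5, 0.8]
width: 0.0943
finger_force: 0.0
```

play_rows --translation '[[0.44,0,0.022],[0.44,0,0.022],[0.44,0,0.022],[0.44,0,0.022],[0.44,0,0.022],[0.44,0,0.022],[0.44,0,0.022],[0.44,0,0.022]]' --twist '[[0,-0.98,0],[0,-0.98,0],[0,-0.98,0],[0,-0.98,0],[0,-0.98,0],[0,-0.98,0],[0,-0.98,0],[0,-0.98,0]]' --gripper '[1,1,1,1,1,1,1,1]'

```text
time: 23.7
tool_pos: [0.477, 0.3113, 0.2486]
ee_rot: [-3.14, 0.789, 0.664]
wrist_force: [0.1, 0.2, -0.3]
width: 0.0941
finger_force: 0.0
```

play_rows --translation '[[0.8,0,0],[0.8,0,0],[0.8,0,0],[0.5,0,0],[0.3,0,0],[0,0,0],[0,0,0],[0,0,0]]' --twist '[[0,0,0],[0,0,0],[0,0,0],[0,0,0],[0,0,0],[0,0,0],[0,0,0],[0,0,0]]' --gripper '[1,1,1,1,1,-1,-1,-1]'

```text
time: 24.5
tool_pos: [0.5474, 0.3659, 0.1618]
ee_rot: [-3.141, 0.783, 0.663]
wrist_force: [0.7, 0.5, 0.1]
width: 0.0734
finger_force: 0.0
```

play_rows --translation '[[0,0,0],[0,0,0],[0,0,0],[0,0,0],[-0.5,0,-0.5],[-0.5,0,-0.5],[-0.5,0,-0.5],[-0.5,0,-0.5]]' --twist '[[0,0,0],[0,0,0],[0,0,0],[0,0,0],[0,0,0],[0,0,0],[0,0,0],[0,0,0]]' --gripper '[-1,-1,-1,-1,-1,-1,-1,-1]'

```text
time: 25.3
tool_pos: [0.5473, 0.3658, 0.274]
ee_rot: [-3.14, 0.784, 0.663]
wrist_force: [-0.4, 0.1, -1.9]
width: 0.0577
finger_force: 29.9
```

```bash
python3 - <<'E'
from h import *
plan(38,45,(.45,.29,.15)); print(find("block_c","scene"))
E
```

```text
grasp now [0.4471 0.2877 0.1465] t 25.3 w 0.0577 f 29.9
rot 16 x shift [-0.441 -0.     0.022] twist [-0.001  0.981 -0.001]
tot shift [0.13 0.   0.  ] rows 1 [0.127 0.001 0.004] ik 0.0
[(0.96, [0.343, 0.009, 0.04]), (0.74, [0.449, 0.29, 0.142]), (0.74, [0.276, 0.239, 0.037]), (0.64, [0.605, -0.341, 0.052]), (0.61, [0.628, 0.148, 0.028]), (0.61, [0.608, 0.386, 0.03])]
```

play_rows --translation '[[-0.44,0,0.022],[-0.44,0,0.022],[-0.44,0,0.022],[-0.44,0,0.022],[-0.44,0,0.022],[-0.44,0,0.022],[-0.44,0,0.022],[-0.44,0,0.022]]' --twist '[[0,0.98,0],[0,0.98,0],[0,0.98,0],[0,0.98,0],[0,0.98,0],[0,0.98,0],[0,0.98,0],[0,0.98,0]]' --gripper '[-1,-1,-1,-1,-1,-1,-1,-1]'

```text
time: 26.2
tool_pos: [0.4463, 0.2871, 0.3241]
ee_rot: [-3.14, -0.002, 0.662]
wrist_force: [0.1, -0.9, -1.4]
width: 0.0579
finger_force: 29.9
```

play_rows --translation '[[-0.44,0,0.022],[-0.44,0,0.022],[-0.44,0,0.022],[-0.44,0,0.022],[-0.44,0,0.022],[-0.44,0,0.022],[-0.44,0,0.022],[-0.44,0,0.022]]' --twist '[[0,0.98,0],[0,0.98,0],[0,0.98,0],[0,0.98,0],[0,0.98,0],[0,0.98,0],[0,0.98,0],[0,0.98,0]]' --gripper '[-1,-1,-1,-1,-1,-1,-1,-1]'

```text
time: 27.0
tool_pos: [0.3456, 0.2089, 0.2706]
ee_rot: [-3.139, -0.784, 0.66]
wrist_force: [-0.4, -0.1, -3.6]
width: 0.0581
finger_force: 29.9
```

```bash
python3 - <<'E'
from h import *
R,p=swing(-48,9); shift(R,p,(.6,-.175,.14)); shift(R,p,(.6,-.175,.055)); print(ik(R,(.6,-.175,.055),fit()[0])[1])
E
```

```text
swing rows 9 shift [-0.108  0.927 -0.11 ] twist [-0.657  0.002  0.659]
then shift [1.6 0.5 1.7]
then shift [0.1  0.5  3.21]
1.2138436041838212e-23
```

play_rows --translation '[[-0.11,0.927,-0.11],[-0.11,0.927,-0.11],[-0.11,0.927,-0.11],[-0.11,0.927,-0.11],[-0.11,0.927,-0.11],[-0.11,0.927,-0.11],[-0.11,0.927,-0.11],[-0.11,0.927,-0.11]]' --twist '[[-0.658,0,0.658],[-0.658,0,0.658],[-0.658,0,0.658],[-0.658,0,0.658],[-0.658,0,0.658],[-0.658,0,0.658],[-0.658,0,0.658],[-0.658,0,0.658]]' --gripper '[-1,-1,-1,-1,-1,-1,-1,-1]'

```text
time: 27.8
tool_pos: [0.3958, -0.0813, 0.2708]
ee_rot: [-3.14, -0.779, -0.088]
wrist_force: [0.7, 0.2, -2.2]
width: 0.0578
finger_force: 29.9
```

play_rows --translation '[[-0.11,0.927,-0.11],[0.53,0.17,0.55],[0.53,0.17,0.55],[0.53,0.17,0.55],[-0.4,0,0.4],[-0.4,0,0.4],[-0.3,0,0.3],[0,0,0]]' --twist '[[-0.658,0,0.658],[0,0,0],[0,0,0],[0,0,0],[0,0,0],[0,0,0],[0,0,0],[0,0,0]]' --gripper '[-1,-1,-1,-1,-1,-1,-1,-1]'

```text
time: 28.6
tool_pos: [0.4719, -0.1513, 0.2033]
ee_rot: [-3.136, -0.772, -0.179]
wrist_force: [-0.3, 0.8, -1.5]
width: 0.0576
finger_force: 29.9
```

```bash
python3 - <<'E'
from h import *
plan(-10,45,(.6,-.175,.053)); print(find("block_c","scene"),find("block_c"))
E
```

```text
grasp now [ 0.5956 -0.1727  0.0743] t 28.6 w 0.0576 f 29.9
rot 1 x shift [-0.061 -0.011  0.   ] twist [-0.025  0.135 -0.029]
tot shift [-0.29  0.04  0.46] rows 1 [-0.292  0.037  0.46 ] ik 0.0
[(0.94, [0.602, -0.176, 0.081]), (0.91, [0.606, 0.385, 0.027]), (0.77, [0.278, 0.239, 0.033]), (0.76, [0.627, 0.15, 0.027]), (0.74, [0.605, -0.343, 0.051]), (0.55, [0.344, 0.008, 0.038]), (0.4, [0.526, -0.266, 0.012])] [(0.96, [0.285, 0.241, 0.029]), (0.94, [0.629, 0.148, 0.034]), (0.85, [0.604, -0.176, 0.085]), (0.82, [0.602, -0.346, 0.046]), (0.78, [0.343, 0.016, 0.039]), (0.7, [0.608, 0.383, 0.03])]
```

play_rows --translation '[[-0.2,0,0.14],[-0.14,0,0.14],[-0.07,0,0.08],[-0.05,0,0.05],[0,0,0],[0,0,0]]' --twist '[[0,0.13,0],[0,0,0],[0,0,0],[0,0,0],[0,0,0],[0,0,0]]' --gripper '[-1,-1,-1,-1,-1,-1]'

```text
time: 29.4
tool_pos: [0.4733, -0.1526, 0.1852]
ee_rot: [3.141, -0.798, -0.175]
wrist_force: [0.2, 0.2, -1.7]
width: 0.0577
finger_force: 29.9
```

```bash
python3 - <<'E'
from h import *
plan(-10,45,(.6,-.175,.048)); print(robot.get_obs()["wrist_force"].round(1),[d for d in find("block_c","scene")+find("block_c") if abs(d[1][1]+.175)<.03])
E
```

```text
grasp now [ 0.6001 -0.1751  0.0595] t 29.4 w 0.0577 f 29.9
rot 1 x shift [0.056 0.004 0.   ] twist [ 0.008 -0.124 -0.002]
tot shift [-0.21 -0.    0.2 ] rows 1 [-0.206 -0.002  0.201] ik 0.0
[ 0.2  0.2 -1.7] [(0.89, [0.608, -0.179, 0.066])]
```

play_rows --translation '[[0.056,0,0],[-0.07,0,0.07],[-0.07,0,0.07],[-0.03,0,0.03],[0,0,0]]' --twist '[[0,-0.124,0],[0,0,0],[0,0,0],[0,0,0],[0,0,0]]' --gripper '[-1,-1,-1,-1,-1]'

```text
time: 30.1
tool_pos: [0.4743, -0.1526, 0.176]
ee_rot: [-3.141, -0.783, -0.175]
wrist_force: [0.5, 0.8, -2.6]
width: 0.0581
finger_force: 29.9
```

play_rows --translation '[[-0.02,0,0.02],[0,0,0]]' --twist '[[0,0,0],[0,0,0]]' --gripper '[-1,-1]'

```text
time: 30.3
tool_pos: [0.4746, -0.1528, 0.1756]
ee_rot: [3.141, -0.785, -0.175]
wrist_force: [0.1, 0.1, -2.7]
width: 0.0583
finger_force: 29.9
```

```bash
python3 - <<'E'
from h import *
plan(-10,45,(.6,-.175,.048)); print(robot.get_obs()["wrist_force"].round(1),[d for d in find("block_c","scene")+find("block_c") if abs(d[1][1]+.175)<.03])
E
```

```text
grasp now [ 0.5998 -0.175   0.0483] t 30.3 w 0.0583 f 29.9
rot 1 x shift [-0.003  0.003  0.   ] twist [ 0.007  0.007 -0.004]
tot shift [-0.    0.    0.01] rows 1 [-0.001  0.     0.008] ik 0.0
[ 0.1  0.1 -2.7] [(0.66, [0.603, -0.179, 0.055]), (0.91, [0.608, -0.179, 0.053])]
```

play_rows --translation '[[-0.03,0,0.03],[0,0,0],[0,0,0],[0,0,0],[0,0,0],[0,0,0],[0,0,0],[0,0,0]]' --twist '[[0,0,0],[0,0,0],[0,0,0],[0,0,0],[0,0,0],[0,0,0],[0,0,0],[0,0,0]]' --gripper '[-1,-1,0.6,0.6,0.6,0.6,0.6,0.6]'

```text
time: 31.3
tool_pos: [0.4746, -0.1528, 0.1742]
ee_rot: [3.141, -0.785, -0.175]
wrist_force: [-0.1, -0.2, 0.2]
width: 0.0751
finger_force: 0.0
```

play_rows --translation '[[0,0,-0.5],[0,0,-0.9],[0,0,-0.9],[0,0,-0.9],[0,0,-0.9],[0,0,0]]' --twist '[[0,0,0],[0,0,0],[0,0,0],[0,0,0],[0,0,0],[0,0,0]]' --gripper '[0.6,0.6,1,1,1,1]'

```text
time: 31.9
tool_pos: [0.3597, -0.1327, 0.2948]
ee_rot: [3.135, -0.795, -0.172]
wrist_force: [0.6, -0.1, 0.9]
width: 0.0936
finger_force: 0.0
```

```bash
python3 - <<'E'
from h import *
X,_=fit()
print(find("block_a","scene"),find("block_a"))
plan(118,0,(.629,.149,.2))
s=robot.snapshot("scene");im=np.hstack([s[120:400,20:420]]);
cv2.imwrite("pics/s7.png",cv2.resize(im,(800,560))[:,:,::-1])
E
```

```text
[(0.97, [0.605, -0.177, 0.051]), (0.9, [0.604, -0.341, 0.05]), (0.89, [0.628, 0.15, 0.028]), (0.81, [0.276, 0.236, 0.032]), (0.77, [0.347, 0.01, 0.042]), (0.73, [0.602, 0.387, 0.027])] [(0.97, [0.626, 0.147, 0.031]), (0.85, [0.346, 0.011, 0.042]), (0.81, [0.605, -0.18, 0.05]), (0.8, [0.604, -0.344, 0.046]), (0.63, [0.61, 0.383, 0.03]), (0.57, [0.285, 0.239, 0.029])]
grasp now [ 0.4856 -0.1544  0.1609] t 32.1 w 0.0941 f 0.0
rot 21 x shift [0.1   0.18  0.005] twist [ 0.412 -0.201 -0.999]
tot shift [ 5.01  6.73 -0.98] rows 7 [ 0.716  0.961 -0.14 ] ik 0.0
```

View pics/s7.png

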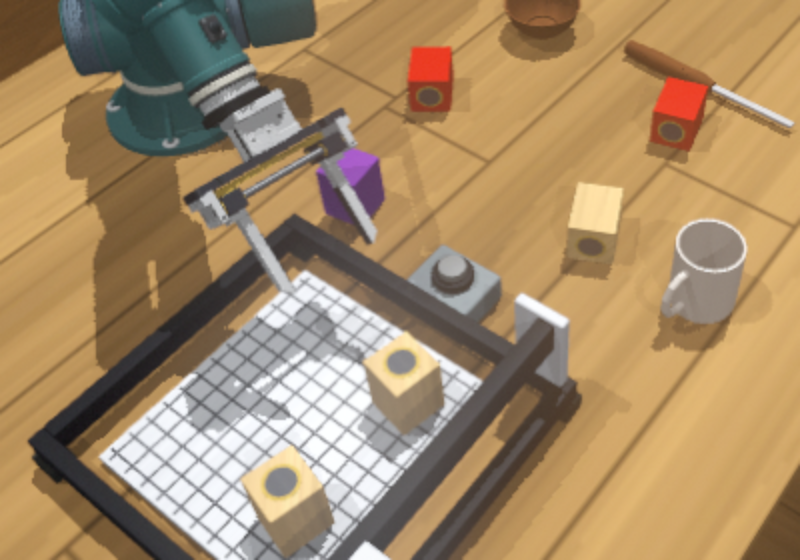

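Both placed blocks stand cup up on the grid (px 400,360 and 282,480). Third block: grasp it vertically because the mug is close, move it clear, then regrasp.

play_rows --translation '[[0.1,0.18,0],[0.1,0.18,0],[0.1,0.18,0],[0.1,0.18,0],[0.1,0.18,0],[0.1,0.18,0],[0.1,0.18,0],[0.1,0.18,0]]' --twist '[[0.412,-0.2,-1],[0.412,-0.2,-1],[0.412,-0.2,-1],[0.412,-0.2,-1],[0.412,-0.2,-1],[0.412,-0.2,-1],[0.412,-0.2,-1],[0.412,-0.2,-1]]' --gripper '[1,1,1,1,1,1,1,1]'

```text
time: 32.95
tool_pos: [0.3943, -0.1805, 0.3147]
ee_rot: [2.881, -0.492, 0.795]
wrist_force: [-0.4, -0.5, -0.1]
width: 0.0935
finger_force: 0.0
```

play_rows --translation '[[0.1,0.18,0],[0.1,0.18,0],[0.1,0.18,0],[0.1,0.18,0],[0.1,0.18,0],[0.1,0.18,0],[0.1,0.18,0],[0.1,0.18,0]]' --twist '[[0.412,-0.2,-1],[0.412,-0.2,-1],[0.412,-0.2,-1],[0.412,-0.2,-1],[0.412,-0.2,-1],[0.412,-0.2,-1],[0.412,-0.2,-1],[0.412,-0.2,-1]]' --gripper '[1,1,1,1,1,1,1,1]'

```text
time: 33.75
tool_pos: [0.4539, -0.1802, 0.3383]
ee_rot: [2.969, -0.146, 1.577]
wrist_force: [-0.2, -0.1, 0.5]
width: 0.0941
finger_force: 0.0
```

play_rows --translation '[[0.1,0.18,0],[0.1,0.18,0],[0.1,0.18,0],[0.1,0.18,0],[0.1,0.18,0],[0,0,0]]' --twist '[[0.412,-0.2,-1],[0.412,-0.2,-1],[0.412,-0.2,-1],[0.412,-0.2,-1],[0.412,-0.2,-1],[0,0,0]]' --gripper '[1,1,1,1,1,1]'

```text
time: 34.35
tool_pos: [0.485, -0.1533, 0.3438]
ee_rot: [3.141, -0.001, 2.065]
wrist_force: [0.6, -0.3, -0.5]
width: 0.0936
finger_force: 0.0
```

```bash
python3 - <<'E'
from h import *
plan(118,0,(.628,.149,.2))
E
```

```text
grasp now [ 0.4849 -0.1531  0.1638] t 34.4 w 0.0936 f 0.0
rot 1 x shift [0.007 0.001 0.   ] twist [ 0.002 -0.015  0.052]
tot shift [ 4.99  6.7  -0.91] rows 7 [ 0.713  0.958 -0.129] ik 0.0
```

play_rows --translation '[[0.713,0.958,-0.13],[0.713,0.958,-0.13],[0.713,0.958,-0.13],[0.713,0.958,-0.13],[0.713,0.958,-0.13],[0.713,0.958,-0.13],[0.713,0.958,-0.13],[0,0,0]]' --twist '[[0,0,0.05],[0,0,0],[0,0,0],[0,0,0],[0,0,0],[0,0,0],[0,0,0],[0,0,0]]' --gripper '[1,1,1,1,1,1,1,1]'

```text
time: 35.15
tool_pos: [0.6289, 0.1527, 0.3803]
ee_rot: [3.14, -0.002, 2.061]
wrist_force: [-0.1, 0.2, -0.4]
width: 0.0939
finger_force: 0.0
```

```bash
python3 - <<'E'
from h import *
plan(118,0,(.628,.149,.038)); print(find("block_a","scene"),find("block_a"))
E
```

```text
grasp now [0.629  0.1531 0.2003] t 35.1 w 0.0939 f 0.0
rot 1 x shift [0.007 0.009 0.   ] twist [ 0.019 -0.016  0.019]
tot shift [-0.08 -0.07  4.06] rows 5 [-0.016 -0.014  0.812] ik 0.0
[(0.96, [0.607, -0.34, 0.052]), (0.88, [0.279, 0.238, 0.033]), (0.83, [0.344, 0.01, 0.042]), (0.78, [0.603, -0.178, 0.052]), (0.76, [0.628, 0.148, 0.027]), (0.59, [0.604, 0.386, 0.029])] [(0.97, [0.282, 0.24, 0.03]), (0.76, [0.629, 0.148, 0.03]), (0.62, [0.608, -0.176, 0.049]), (0.58, [0.6, -0.346, 0.051]), (0.57, [0.608, 0.383, 0.029]), (0.53, [0.347, 0.01, 0.042])]
```

play_rows --translation '[[-0.08,-0.07,0.8],[0,0,0.9],[0,0,0.9],[0,0,0.8],[0,0,0.5],[0,0,0.15],[0,0,0],[0,0,0]]' --twist '[[0,0,0],[0,0,0],[0,0,0],[0,0,0],[0,0,0],[0,0,0],[0,0,0],[0,0,0]]' --gripper '[1,1,1,1,1,1,-1,-1]'

```text
time: 36.15
tool_pos: [0.6271, 0.1428, 0.2229]
ee_rot: [3.136, 0.003, 2.056]
wrist_force: [0.5, 0.6, 0.4]
width: 0.081
finger_force: 0.0
```

play_rows --translation '[[0,0,0],[0,0,0],[0,0,0],[0,0,0],[0,0,0],[0,0,0],[0,0,-0.7],[0,0,-0.9]]' --twist '[[0,0,0],[0,0,0],[0,0,0],[0,0,0],[0,0,0],[0,0,0],[0,0,0],[0,0,0]]' --gripper '[-1,-1,-1,-1,-1,-1,-1,-1]'

```text
time: 36.95
tool_pos: [0.6249, 0.1432, 0.2807]
ee_rot: [-3.133, -0.001, 2.057]
wrist_force: [0.5, 1.4, -1.7]
width: 0.0578
finger_force: 29.8
```

play_rows --translation '[[0,0,-0.8],[0,0,0],[0,0,0]]' --twist '[[0,0,0],[0,0,0],[0,0,0]]' --gripper '[-1,-1,-1]'

```text
time: 37.25
tool_pos: [0.6259, 0.1434, 0.3155]
ee_rot: [3.141, 0.002, 2.057]
wrist_force: [0.1, -0.0, -2.5]
width: 0.0583
finger_force: 29.8
```

```bash
python3 - <<'E'
from h import *
X,_=fit()
for t in (45,20,0,-20,-45): print(t,[ (round(c,5),q.round(2).tolist()) for q,c in (ik(tool(24,t),(.46,.2,.032),X),ik(tool(24,t),(.46,.2,.15),X),ik(tool(-12,t),(.44,-.25,.06),X))])
plan(24,0,(.46,.2,.12))
E
```

```text
45 [(np.float64(0.0), [0.19, -0.32, 2.35, 0.46, 0.37, 0.98]), (np.float64(0.0), [0.19, -0.52, 2.21, 0.25, 0.7, 1.21]), (np.float64(0.0), [-0.96, -0.31, 2.28, 0.82, 0.72, 0.31])]
20 [(np.float64(0.0), [0.26, -0.13, 2.02, 0.07, 0.9, 1.38]), (np.float64(0.0), [0.26, -0.25, 1.87, 0.06, 1.17, 1.4]), (np.float64(0.0), [-0.74, -0.14, 1.97, 0.21, 1.02, 0.95])]
0 [(np.float64(0.0), [0.3, 0.1, 1.75, -0.0, 1.29, 1.45]), (np.float64(0.0), [0.3, 0.01, 1.6, -0.0, 1.53, 1.45]), (np.float64(0.0), [-0.63, 0.08, 1.71, -0.0, 1.35, 1.15])]
-20 [(np.float64(0.0), [0.32, 0.36, 1.48, -0.03, 1.65, 1.47]), (np.float64(0.0), [0.32, 0.27, 1.35, -0.04, 1.87, 1.47]), (np.float64(0.0), [-0.55, 0.33, 1.46, -0.12, 1.68, 1.23])]
-45 [(np.float64(0.0), [0.34, 0.68, 1.17, -0.07, 2.07, 1.48]), (np.float64(0.0), [0.34, 0.58, 1.08, -0.08, 2.26, 1.46]), (np.float64(0.0), [-0.5, 0.64, 1.17, -0.23, 2.08, 1.25])]
grasp now [0.6261 0.1432 0.1355] t 37.2 w 0.0583 f 29.8
rot 17 x shift [-0.  0.  0.] twist [0.001 0.001 0.964]
tot shift [-3.22 -2.99  0.39] rows 4 [-0.804 -0.747  0.097] ik 0.0
```

play_rows --translation '[[0,0,0],[0,0,0],[0,0,0],[0,0,0],[0,0,0],[0,0,0],[0,0,0],[0,0,0]]' --twist '[[0,0,0.964],[0,0,0.964],[0,0,0.964],[0,0,0.964],[0,0,0.964],[0,0,0.964],[0,0,0.964],[0,0,0.964]]' --gripper '[-1,-1,-1,-1,-1,-1,-1,-1]'

```text
time: 38.05
tool_pos: [0.6255, 0.1434, 0.3121]
ee_rot: [-3.137, 0.003, 1.282]
wrist_force: [0.1, 0.7, -2.6]
width: 0.0582
finger_force: 29.8
```

play_rows --translation '[[0,0,0],[0,0,0],[0,0,0],[0,0,0],[0,0,0],[0,0,0],[0,0,0],[0,0,0]]' --twist '[[0,0,0.964],[0,0,0.964],[0,0,0.964],[0,0,0.964],[0,0,0.964],[0,0,0.964],[0,0,0.964],[0,0,0.964]]' --gripper '[-1,-1,-1,-1,-1,-1,-1,-1]'

```text
time: 38.85
tool_pos: [0.6255, 0.1434, 0.312]
ee_rot: [-3.141, 0.005, 0.511]
wrist_force: [-1.3, -0.5, -2.2]
width: 0.058
finger_force: 29.8
```

play_rows --translation '[[0,0,0],[-0.8,-0.75,0.1],[-0.8,-0.75,0.1],[-0.8,-0.75,0.1],[-0.8,-0.75,0.1],[0,0,0.6],[0,0,0.6],[0,0,0]]' --twist '[[0,0,0.964],[0,0,0],[0,0,0],[0,0,0],[0,0,0],[0,0,0],[0,0,0],[0,0,0]]' --gripper '[-1,-1,-1,-1,-1,-1,-1,-1]'

```text
time: 39.65
tool_pos: [0.4576, 0.2004, 0.2454]
ee_rot: [3.141, 0.012, 0.419]
wrist_force: [-0.4, 0.3, -2.7]
width: 0.0578
finger_force: 29.8
```

```bash
python3 - <<'E'
from h import *
plan(24,0,(.46,.2,.042)); print(find("block_a","scene"))
E
```

```text
grasp now [0.4556 0.1995 0.0654] t 39.6 w 0.0578 f 29.8
rot 1 x shift [-0.055  0.001  0.   ] twist [ 0.003  0.122 -0.   ]
tot shift [0.1  0.03 0.58] rows 1 [0.105 0.033 0.585] ik 0.0
[(0.96, [0.343, 0.007, 0.042]), (0.91, [0.603, -0.181, 0.051]), (0.85, [0.463, 0.199, 0.05]), (0.67, [0.53, -0.262, 0.012]), (0.63, [0.279, 0.24, 0.032]), (0.62, [0.605, -0.34, 0.054]), (0.59, [0.605, 0.384, 0.029])]
```

play_rows --translation '[[0,0,0.3],[0,0,0.15],[0,0,0.06],[0,0,0],[0,0,0],[0,0,0],[0,0,0],[0,0,0]]' --twist '[[0,0,0],[0,0,0],[0,0,0],[0,0,0],[0,0,0],[0,0,0],[0,0,0],[0,0,0]]' --gripper '[-1,-1,-1,-1,1,1,1,1]'

```text
time: 40.55
tool_pos: [0.4611, 0.2012, 0.2327]
ee_rot: [3.139, -0.004, 0.418]
wrist_force: [-0.8, 0.8, 0.2]
width: 0.0864
finger_force: 0.0
```

play_rows --translation '[[0,0,0],[0,0,0],[0,0,-0.8],[0,0,-0.9],[0,0,-0.8],[0,0,0]]' --twist '[[0,0,0],[0,0,0],[0,0,0],[0,0,0],[0,0,0],[0,0,0]]' --gripper '[1,1,1,1,1,1]'

```text
time: 41.15
tool_pos: [0.4617, 0.2016, 0.3378]
ee_rot: [3.138, -0.014, 0.418]
wrist_force: [0.4, -0.0, -0.0]
width: 0.0938
finger_force: 0.0
```

```bash
python3 - <<'E'
from h import *
print(find("block_a","scene"),find("block_a"))
plan(24,45,(.46,.2,.031))
im=np.hstack([robot.snapshot("scene")[120:320,140:400],robot.snapshot("top")[140:340,140:400]])
cv2.imwrite("pics/s8.png",cv2.resize(im,(800,308))[:,:,::-1])
E
```

```text
[(0.91, [0.343, 0.008, 0.038]), (0.77, [0.468, 0.202, 0.025]), (0.71, [0.606, -0.342, 0.053]), (0.59, [0.606, 0.385, 0.029]), (0.58, [0.603, -0.177, 0.05]), (0.56, [0.278, 0.238, 0.033])] [(0.88, [0.603, -0.345, 0.048]), (0.86, [0.607, 0.381, 0.03]), (0.78, [0.468, 0.202, 0.029]), (0.71, [0.606, -0.178, 0.052]), (0.64, [0.346, 0.011, 0.037]), (0.53, [0.283, 0.238, 0.027])]
grasp now [0.4602 0.2008 0.1503] t 41.4 w 0.0939 f 0.0
rot 8 x shift [-0.441  0.001  0.022] twist [0.002 0.982 0.   ]
tot shift [-2.12  0.02  2.1 ] rows 3 [-0.706  0.005  0.7  ] ik 0.0
```

View pics/s8.png

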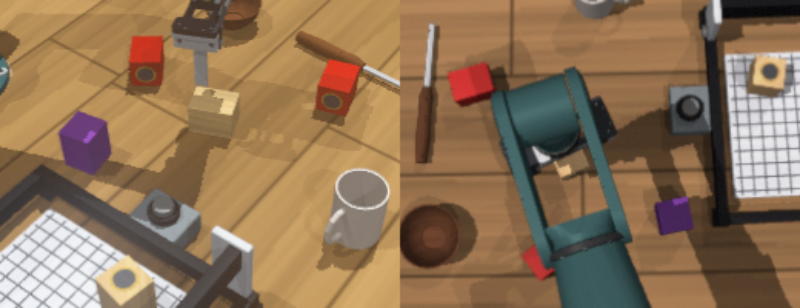

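play_rows --translation '[[-0.44,0,0.022],[-0.44,0,0.022],[-0.44,0,0.022],[-0.44,0,0.022],[-0.44,0,0.022],[-0.44,0,0.022],[-0.44,0,0.022],[-0.44,0,0.022]]' --twist '[[0,0.98,0],[0,0.98,0],[0,0.98,0],[0,0.98,0],[0,0.98,0],[0,0.98,0],[0,0.98,0],[0,0.98,0]]' --gripper '[1,1,1,1,1,1,1,1]'

```text
time: 42.25
tool_pos: [0.3437, 0.1493, 0.2775]
ee_rot: [3.139, -0.789, 0.42]
wrist_force: [-0.3, -0.0, 0.8]
width: 0.094
finger_force: 0.0
```

play_rows --translation '[[-0.6,0,0.67],[-0.6,0,0.67],[-0.5,0,0.57],[-0.27,0,0.32],[0,0,0],[0,0,0],[0,0,0],[0,0,0]]' --twist '[[0,0,0],[0,0,0],[0,0,0],[0,0,0],[0,0,0],[0,0,0],[0,0,0],[0,0,0]]' --gripper '[1,1,1,1,-1,-1,-1,-1]'

```text
time: 43.05
tool_pos: [0.3523, 0.1526, 0.1619]
ee_rot: [3.138, -0.79, 0.421]
wrist_force: [-0.2, -0.3, -0.4]
width: 0.0652
finger_force: 0.0
```

play_rows --translation '[[0,0,0],[0,0,0],[0,0,0],[0.5,0,-0.5],[0.5,0,-0.5],[0.5,0,-0.5],[0.5,0,-0.5],[0,0,0]]' --twist '[[0,0,0],[0,0,0],[0,0,0],[0,0,0],[0,0,0],[0,0,0],[0,0,0],[0,0,0]]' --gripper '[-1,-1,-1,-1,-1,-1,-1,-1]'

```text
time: 43.85
tool_pos: [0.3525, 0.1528, 0.2779]
ee_rot: [3.136, -0.796, 0.422]
wrist_force: [1.0, 0.7, -2.3]
width: 0.0585
finger_force: 29.7
```

```bash
python3 - <<'E'
from h import *
plan(24,-45,(.46,.2,.15)); print([d for d in find("block_a","scene")+find("block_a") if abs(d[1][1]-.2)<.03])
E
```

```text
grasp now [0.4702 0.2046 0.1519] t 43.9 w 0.0585 f 29.7
rot 16 x shift [0.444 0.001 0.022] twist [ 0.003 -0.988 -0.   ]
tot shift [-0.16  0.    0.23] rows 1 [-0.163  0.001  0.231] ik 0.0
[(0.68, [0.467, 0.204, 0.143]), (0.89, [0.469, 0.204, 0.139])]
```

play_rows --translation '[[0.44,0,0.022],[0.44,0,0.022],[0.44,0,0.022],[0.44,0,0.022],[0.44,0,0.022],[0.44,0,0.022],[0.44,0,0.022],[0.44,0,0.022]]' --twist '[[0,-0.985,0],[0,-0.985,0],[0,-0.985,0],[0,-0.985,0],[0,-0.985,0],[0,-0.985,0],[0,-0.985,0],[0,-0.985,0]]' --gripper '[-1,-1,-1,-1,-1,-1,-1,-1]'

```text
time: 44.85
tool_pos: [0.4681, 0.2047, 0.3236]
ee_rot: [3.14, 0.008, 0.418]
wrist_force: [0.1, 0.4, -1.4]
width: 0.0586
finger_force: 29.7
```

play_rows --translation '[[0.44,0,0.022],[0.44,0,0.022],[0.44,0,0.022],[0.44,0,0.022],[0.44,0,0.022],[0.44,0,0.022],[0.44,0,0.022],[0.44,0,0.022]]' --twist '[[0,-0.985,0],[0,-0.985,0],[0,-0.985,0],[0,-0.985,0],[0,-0.985,0],[0,-0.985,0],[0,-0.985,0],[0,-0.985,0]]' --gripper '[-1,-1,-1,-1,-1,-1,-1,-1]'

```text
time: 45.65
tool_pos: [0.5842, 0.256, 0.2695]
ee_rot: [3.14, 0.795, 0.418]
wrist_force: [0.7, 0.3, -2.1]
width: 0.0585
finger_force: 29.7
```

```bash
python3 - <<'E'
from h import *
plan(24,-45,(.46,.2,.15)); print([d for d in find("block_a","scene")+find("block_a") if abs(d[1][1]-.2)<.03])
R,p=swing(-38,12); shift(R,p,(.44,-.25,.15)); shift(R,p,(.44,-.25,.055)); print(ik(R,(.44,-.25,.055),fit()[0])[1])
E
```

```text
grasp now [0.4669 0.2037 0.1434] t 45.6 w 0.0585 f 29.7
rot 1 x shift [-0.041  0.002  0.   ] twist [ 0.004  0.091 -0.009]
tot shift [-0.25  0.02  0.02] rows 1 [-0.255  0.015  0.02 ] ik 0.0
[(0.56, [0.463, 0.204, 0.145])]
swing rows 12 shift [-0.02   0.88   0.021] twist [ 0.393 -0.001  0.389]
then shift [-0.49  3.31  0.27]
then shift [1.2  3.31 1.94]
3.0660157236593835e-23
```

play_rows --translation '[[-0.02,0.88,0.02],[-0.02,0.88,0.02],[-0.02,0.88,0.02],[-0.02,0.88,0.02],[-0.02,0.88,0.02],[-0.02,0.88,0.02],[-0.02,0.88,0.02],[-0.02,0.88,0.02]]' --twist '[[0.391,0,0.391],[0.391,0,0.391],[0.391,0,0.391],[0.391,0,0.391],[0.391,0,0.391],[0.391,0,0.391],[0.391,0,0.391],[0.391,0,0.391]]' --gripper '[-1,-1,-1,-1,-1,-1,-1,-1]'

```text
time: 46.65
tool_pos: [0.6362, -0.02, 0.2756]
ee_rot: [3.137, 0.783, -0.03]
wrist_force: [-0.2, 1.1, -2.0]
width: 0.0581
finger_force: 29.8
```

play_rows --translation '[[-0.02,0.88,0.02],[-0.02,0.88,0.02],[-0.02,0.88,0.02],[-0.02,0.88,0.02],[-0.12,0.83,0.07],[-0.12,0.83,0.07],[-0.12,0.83,0.07],[-0.12,0.83,0.07]]' --twist '[[0.391,0,0.391],[0.391,0,0.391],[0.391,0,0.391],[0.391,0,0.391],[0,0,0],[0,0,0],[0,0,0],[0,0,0]]' --gripper '[-1,-1,-1,-1,-1,-1,-1,-1]'

```text
time: 47.45
tool_pos: [0.5629, -0.2824, 0.2825]
ee_rot: [3.135, 0.782, -0.249]
wrist_force: [0.1, -0.2, -2.4]
width: 0.0579
finger_force: 29.8
```

play_rows --translation '[[0,0,0],[0,0,0]]' --twist '[[0,0.09,0],[0,0,0]]' --gripper '[-1,-1]'

```text
time: 47.65
tool_pos: [0.5633, -0.2818, 0.2822]
ee_rot: [3.136, 0.774, -0.251]
wrist_force: [-0.1, -0.1, -1.4]
width: 0.0582
finger_force: 29.8
```

```bash
python3 - <<'E'
from h import *
plan(-14,-45,(.44,-.25,.06)); print([d for d in find("block_a","scene")+find("block_a") if d[1][1]<-.1])
im=np.hstack([robot.snapshot("scene")[150:420,0:320],robot.snapshot("top")[100:370,240:560]])
cv2.imwrite("pics/s9.png",cv2.resize(im,(800,338))[:,:,::-1])
E
```

```text
grasp now [ 0.4412 -0.2516  0.1535] t 47.6 w 0.0582 f 29.8
rot 1 x shift [0.05  0.004 0.   ] twist [ 0.01  -0.112 -0.044]
tot shift [ 1.63 -0.03  1.68] rows 2 [ 0.813 -0.015  0.84 ] ik 0.0
[(0.97, [0.603, -0.341, 0.057]), (0.89, [0.605, -0.179, 0.049]), (0.49, [0.434, -0.252, 0.153]), (0.66, [0.608, -0.178, 0.052])]
```

View pics/s9.png

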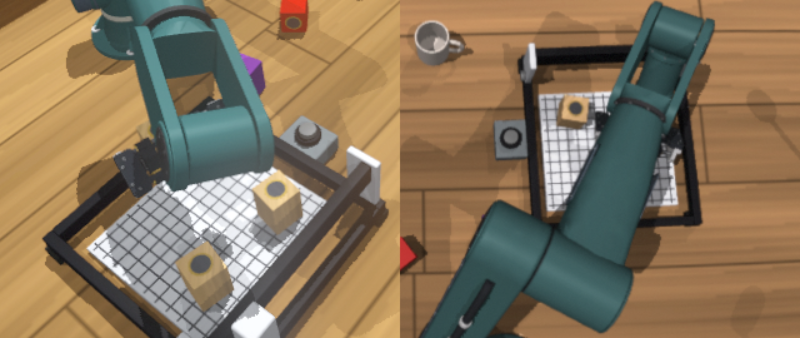

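play_rows --translation '[[0.05,0,0],[0.45,0,0.45],[0.45,0,0.45],[0.4,0,0.4],[0.25,0,0.25],[0.13,0,0.13],[0,0,0]]' --twist '[[0,-0.1,0],[0,0,0],[0,0,0],[0,0,0],[0,0,0],[0,0,0],[0,0,0]]' --gripper '[-1,-1,-1,-1,-1,-1,-1]'

```text
time: 48.65
tool_pos: [0.5652, -0.2819, 0.183]
ee_rot: [3.137, 0.79, -0.249]
wrist_force: [0.0, 0.1, -1.4]
width: 0.0583
finger_force: 29.8
```

```bash
python3 - <<'E'
from h import *
plan(-14,-45,(.44,-.25,.048)); print(robot.get_obs()["wrist_force"].round(1),[d for d in find("block_a","scene")+find("block_a") if d[1][1]<-.1])
E
```

```text
grasp now [ 0.441  -0.2513  0.0564] t 48.6 w 0.0583 f 29.8
rot 1 x shift [-0.022  0.009  0.   ] twist [ 0.019  0.049 -0.029]
tot shift [ 0.12 -0.03  0.17] rows 1 [ 0.125 -0.026  0.172] ik 0.0
[ 0.   0.1 -1.4] [(0.96, [0.604, -0.178, 0.052]), (0.59, [0.607, -0.343, 0.053]), (0.53, [0.438, -0.25, 0.056]), (0.76, [0.607, -0.178, 0.053])]
```

Lower slowly in small steps, watching the force.

play_rows --translation '[[0.05,0,0.05],[0.03,0,0.03],[0,0,0]]' --twist '[[0,0,0],[0,0,0],[0,0,0]]' --gripper '[-1,-1,-1]'

```text
time: 49.15
tool_pos: [0.5652, -0.2821, 0.1794]
ee_rot: [3.136, 0.788, -0.249]
wrist_force: [-0.2, 0.3, -1.8]
width: 0.0584
finger_force: 29.8
```

play_rows --translation '[[0.03,0,0.03],[0,0,0]]' --twist '[[0,0,0],[0,0,0]]' --gripper '[-1,-1]'

```text
time: 49.35
tool_pos: [0.5651, -0.2821, 0.1776]
ee_rot: [3.136, 0.789, -0.249]
wrist_force: [0.1, -1.2, -2.6]
width: 0.058
finger_force: 29.8
```

play_rows --translation '[[0.02,0,0.02],[0,0,0]]' --twist '[[0,0,0],[0,0,0]]' --gripper '[-1,-1]'

```text
time: 49.55
tool_pos: [0.5652, -0.2822, 0.1765]
ee_rot: [3.136, 0.788, -0.249]
wrist_force: [0.2, 0.3, -1.9]
width: 0.0579
finger_force: 29.8
```

```bash
python3 - <<'E'
from h import *
plan(-14,-45,(.44,-.25,.048)); print(robot.get_obs()["wrist_force"].round(1),[d for d in find("block_a","scene")+find("block_a") if d[1][1]<-.1])
E
```

```text
grasp now [ 0.4412 -0.2516  0.0496] t 49.5 w 0.0579 f 29.8
rot 1 x shift [-0.014  0.009  0.   ] twist [ 0.02   0.031 -0.034]
tot shift [ 0.   -0.03  0.06] rows 1 [ 0.001 -0.032  0.057] ik 0.0
[ 0.2  0.3 -1.9] [(0.89, [0.606, -0.342, 0.055]), (0.58, [0.606, -0.178, 0.053]), (0.49, [0.436, -0.251, 0.046]), (0.16, [0.525, -0.263, 0.003]), (0.96, [0.605, -0.177, 0.05])]
```

play_rows --translation '[[0.03,0,0.03],[0,0,0]]' --twist '[[0,0,0],[0,0,0]]' --gripper '[-1,-1]'

```text
time: 49.95
tool_pos: [0.5652, -0.2823, 0.1758]
ee_rot: [3.135, 0.788, -0.25]
wrist_force: [0.4, -1.2, 1.3]
width: 0.058
finger_force: 29.9
```

play_rows --translation '[[0.01,0,0.01],[0,0,0],[0,0,0],[0,0,0],[0,0,0],[0,0,0],[0,0,0],[0,0,0]]' --twist '[[0,0,0],[0,0,0],[0,0,0],[0,0,0],[0,0,0],[0,0,0],[0,0,0],[0,0,0]]' --gripper '[-1,-1,0.7,0.7,0.7,0.7,0.7,0.7]'

```text
time: 50.75
tool_pos: [0.5652, -0.2821, 0.1743]
ee_rot: [3.136, 0.788, -0.249]
wrist_force: [0.8, 0.3, -0.7]
width: 0.0801
finger_force: 0.0
```

play_rows --translation '[[-0.5,0,-0.5],[-0.6,0,-0.6],[-0.6,0,-0.6],[-0.6,0,-0.6],[-0.6,0,-0.6],[0,0,0]]' --twist '[[0,0,0],[0,0,0],[0,0,0],[0,0,0],[0,0,0],[0,0,0]]' --gripper '[0.7,0.7,0.7,0.7,0.7,0.7]'

```text
time: 51.35
tool_pos: [0.566, -0.2817, 0.345]
ee_rot: [3.132, 0.778, -0.253]
wrist_force: [0.3, -0.7, 1.1]
width: 0.08
finger_force: 0.0
```

```bash
python3 - <<'E'
from h import *
print([d for d in find("block_a","scene")+find("block_a") if d[1][1]<-.1],find("start_button_top"),find("start_button_top","scene"))
plan(-10,0,(.55,-.03,.2))
E
```

```text
[(0.81, [0.436, -0.25, 0.049]), (0.66, [0.603, -0.179, 0.049]), (0.9, [0.605, -0.179, 0.052])] [(0.4, [0.549, -0.029, 0.064])] [(0.68, [0.521, -0.263, 0.004]), (0.64, [0.549, -0.031, 0.066])]
grasp now [ 0.4415 -0.2509  0.2102] t 51.8 w 0.0799 f 0.0
rot 8 x shift [-0.444 -0.012  0.022] twist [-0.031  0.989 -0.085]
tot shift [ 1.71 -5.91  0.25] rows 6 [ 0.285 -0.985  0.042] ik 0.0
```

Third block is down at (0.436, −0.25, 0.049). Now I go above the button with the gripper shut.

play_rows --translation '[[-0.444,-0.012,0.022],[-0.444,-0.012,0.022],[-0.444,-0.012,0.022],[-0.444,-0.012,0.022],[-0.444,-0.012,0.022],[-0.444,-0.012,0.022],[-0.444,-0.012,0.022],[-0.444,-0.012,0.022]]' --twist '[[-0.03,0.989,-0.085],[-0.03,0.989,-0.085],[-0.03,0.989,-0.085],[-0.03,0.989,-0.085],[-0.03,0.989,-0.085],[-0.03,0.989,-0.085],[-0.03,0.989,-0.085],[-0.03,0.989,-0.085]]' --gripper '[-1,-1,-1,-1,-1,-1,-1,-1]'

```text
time: 52.55
tool_pos: [0.4408, -0.2506, 0.3914]
ee_rot: [3.141, -0.007, -0.175]
wrist_force: [-0.2, -0.5, 0.4]
width: 0.0194
finger_force: 0.0
```

play_rows --translation '[[0.285,-0.985,0.04],[0.285,-0.985,0.04],[0.285,-0.985,0.04],[0.285,-0.985,0.04],[0.285,-0.985,0.04],[0.285,-0.985,0.04],[0,0,0],[0,0,0]]' --twist '[[0,0,0],[0,0,0],[0,0,0],[0,0,0],[0,0,0],[0,0,0],[0,0,0],[0,0,0]]' --gripper '[-1,-1,-1,-1,-1,-1,-1,-1]'

```text
time: 53.35
tool_pos: [0.5501, -0.0293, 0.3812]
ee_rot: [3.141, -0.001, -0.173]
wrist_force: [-0.3, -1.4, 0.0]
width: 0.0002
finger_force: 0.0
```

```bash
python3 - <<'E'
from h import *
print([d for d in find("block_a","scene")+find("block_a") if d[1][1]<-.1])
plan(-10,0,(.55,-.03,.085))
im=np.hstack([robot.snapshot("scene")[150:420,0:320],robot.snapshot("top")[100:370,240:560]])
cv2.imwrite("pics/s10.png",cv2.resize(im,(800,338))[:,:,::-1])
E
```

```text
[(0.79, [0.605, -0.179, 0.05]), (0.75, [0.436, -0.248, 0.049]), (0.61, [0.604, -0.34, 0.051]), (0.86, [0.438, -0.252, 0.051]), (0.59, [0.602, -0.346, 0.048]), (0.53, [0.606, -0.178, 0.051])]
grasp now [ 0.5502 -0.0314  0.2021] t 53.5 w 0.0004 f 0.0
rot 1 x shift [0.013 0.002 0.   ] twist [ 0.005 -0.029 -0.026]
tot shift [-0.01 -0.03  2.93] rows 3 [-0.003 -0.011  0.976] ik 0.0
```

View pics/s10.png

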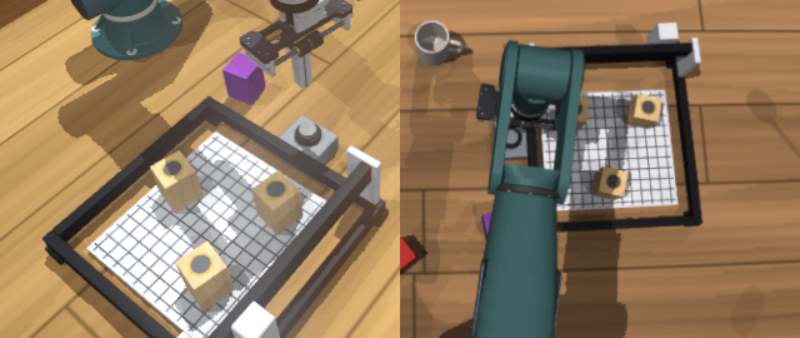

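All three blocks stand cup up (px 174,168; 275,190; 202,262). Pressing the button.

play_rows --translation '[[0,0,0.9],[0,0,0.9],[0,0,0.6],[0,0,0.3],[0,0,0.1],[0,0,0.05],[0,0,0.05],[0,0,0]]' --twist '[[0,0,0],[0,0,0],[0,0,0],[0,0,0],[0,0,0],[0,0,0],[0,0,0],[0,0,0]]' --gripper '[-1,-1,-1,-1,-1,-1,-1,-1]'

```text
time: 54.45
tool_pos: [0.5508, -0.0302, 0.2673]
ee_rot: [3.141, -0.005, -0.175]
wrist_force: [0.2, 0.4, -1.1]
width: 0.0006
finger_force: 0.0
```

play_rows --translation '[[0,0,0.05],[0,0,0.05],[0,0,0]]' --twist '[[0,0,0],[0,0,0],[0,0,0]]' --gripper '[-1,-1,-1]'

```text
time: 54.75
tool_pos: [0.5506, -0.0301, 0.2623]
ee_rot: [3.141, -0.004, -0.175]
wrist_force: [-0.5, -0.3, 1.6]
width: 0.0003
finger_force: 0.7
```

play_rows --translation '[[0,0,0.05],[0,0,0.03],[0,0,0]]' --twist '[[0,0,0],[0,0,0],[0,0,0]]' --gripper '[-1,-1,-1]'

```text
time: 55.05
tool_pos: [0.5506, -0.0301, 0.2592]
ee_rot: [3.142, -0.004, -0.175]
wrist_force: [-0.1, -0.7, 3.6]
width: 0.0003
finger_force: 1.5
```

play_rows --translation '[[0,0,0.03],[0,0,0.02],[0,0,0]]' --twist '[[0,0,0],[0,0,0],[0,0,0]]' --gripper '[-1,-1,-1]'

```text
time: 55.35
tool_pos: [0.5506, -0.0301, 0.2572]
ee_rot: [3.142, -0.004, -0.175]
wrist_force: [-0.5, -0.2, 3.7]
width: 0.0002
finger_force: 2.0
```

play_rows --translation '[[0,0,0.03],[0,0,0.03],[0,0,0]]' --twist '[[0,0,0],[0,0,0],[0,0,0]]' --gripper '[-1,-1,-1]'

```text
time: 55.65
tool_pos: [0.5506, -0.0301, 0.2554]
ee_rot: [3.141, -0.004, -0.175]
wrist_force: [-0.4, -0.3, 7.3]
width: 0.0007
finger_force: 3.6
```

play_rows --translation '[[0,0,0.03],[0,0,0]]' --twist '[[0,0,0],[0,0,0]]' --gripper '[-1,-1]'

```text
time: 55.85
tool_pos: [0.5506, -0.0301, 0.2553]
ee_rot: [3.141, -0.005, -0.175]
wrist_force: [-2.4, 0.3, 11.2]
width: 0.0006
finger_force: 5.8
```

Force is now over 10 N with no further travel, so the button is at its stop. I'll hold briefly, then retreat.

play_rows --translation '[[0,0,0],[0,0,-0.2],[0,0,-0.5],[0,0,-0.9],[0,0,-0.9],[0,0,-0.9],[0,0,0],[0,0,0]]' --twist '[[0,0,0],[0,0,0],[0,0,0],[0,0,0],[0,0,0],[0,0,0],[0,0,0],[0,0,0]]' --gripper '[-1,-1,-1,-1,-1,-1,-1,-1]'

```text
time: 56.65
tool_pos: [0.5499, -0.0301, 0.3889]
ee_rot: [3.141, -0.003, -0.175]
wrist_force: [-0.3, 0.9, -0.4]
width: 0.0003
finger_force: 0.0
```

```bash
python3 - <<'E'
from h import *
print([d for d in find("block_a","scene")+find("block_a") if d[1][1]<-.1],find("start_button_top","scene"),robot.get_obs()["tool_pos"].round(3))
im=robot.snapshot("scene")[150:420,0:420]
cv2.imwrite("pics/s11.png",cv2.resize(im,(800,514))[:,:,::-1])
E
```

```text
[(0.76, [0.605, -0.178, 0.052]), (0.66, [0.436, -0.25, 0.048]), (0.66, [0.603, -0.342, 0.056]), (0.76, [0.602, -0.348, 0.049]), (0.6, [0.44, -0.257, 0.05]), (0.44, [0.605, -0.177, 0.052])] [(0.66, [0.546, -0.031, 0.064])] [ 0.55  -0.03   0.387]
```

View pics/s11.png

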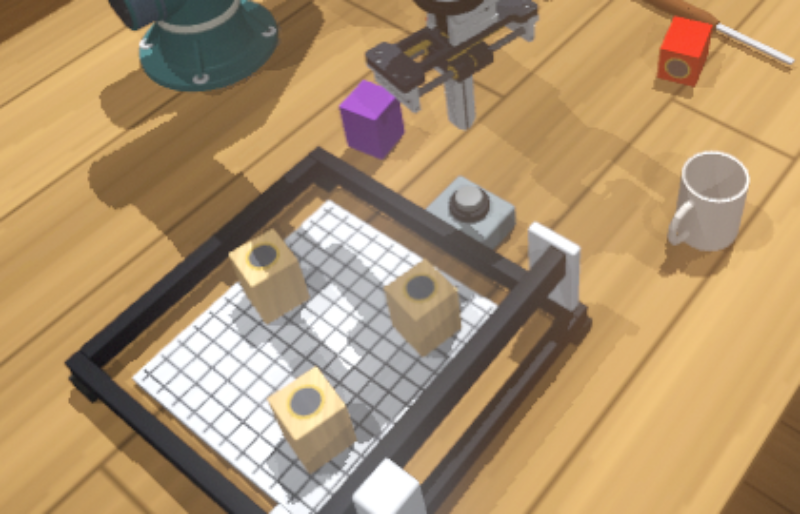

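All three blocks stand cup up on the bed (px 265,255; 420,288; 307,402), the button is back up (px 470,200), and the gripper is clear. Handing in.

```bash
python3 -c "
from bench import robot
print(robot.close_job())"
```

```text
the job is handed in; nothing more can be done
None
```

I handed the job in at about 57 s: all three oak blocks found on the bench stand cup up on the engraver's bed, the start button was pressed to its stop and came back up, and the mug, bowl and gouge were not touched; the hand-in returned no verdict.

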